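Pack, shut and scan a specimen box

ROBOT

A 6-joint arm with a two-finger parallel gripper is mounted at the origin on the work surface. World frame = base frame: x ahead of the robot, y to its left, z up, the work surface at z = 0. Lengths are in m, angles in rad, forces in N, time in s.
With the tool pointing down it reaches from about 0.375 to 0.9 m from the base axis. Payload 3.1 kg.
Tool frame: the origin (TCP) lies at the very end of the fingers, on their centre line; the grasp point (between the pads) lies 19 mm behind it; z points along the fingers, y is the direction in which the jaws open and shut (so a half turn about z gives the same grasp; the last joint's range is limited). The gripper opens to 85 mm and grips with 20 to 120 N. Pads are 22 mm wide; open, the fingers measure 114 mm over their backs; the gripper's body (76 mm by 85 mm) begins 54 mm behind the grasp point. The pads swing forward as they close: fully open they stand 13 mm farther back than shut.
Start: joints at [0.945, 0.527, 1.433, -0, 1.181, -0.178], TCP at [0.271, 0.563, 0.231] pointing down, gripper open.
Joint ranges: [-3.08, 3.08], [-0.75, 2.2], [0.22, 2.44], [-1.43, 4.57], [0, 2.65], [-2.85, 2.85]. Speed limits (rad/s): [2.79, 2.79, 3.14, 3.14, 3.14, 3.14].

INTERFACE

Orientations are given as a unit quaternion [x, y, z, w].
In Python, from station import * gives the robot as it stands.
- The arm moves only by the tool jog_arm, never from a script. Its argument "motion" is a list of rows, each a list of 5 numbers: the shift along the world's x, y, z in cm, then the turn about the world's z in degrees, then the closure in counts, from 0 (fully open) to 255 (shut). In form: [[tx, ty, tz, yaw, jaw], ...]. A call has 1 to 10 rows; each row shifts and turns the pose as measured when the row begins; what a row does not reach is not made up. A row lasts 1/12 s, in which the tool goes at most 41.7 mm and 7.16 degrees, less where a joint would pass 70% of its speed; a pose out of reach is approached as far as the arm can. A call with a gripper value outside its range is refused whole. The fingers move at their own pace and stop on an object; "squeeze" is the grip in N (left out, the last holds). Time passes only in rows, so rows that do not move let the fingers close. It gives the time, the measured TCP pose, the force and the opening at its end, in the units of the state.
- sense(): the state, without advancing time (a new reading comes with each control period).
- snapshot(name): name is "scene" or "top" or "wrist"; returns a dict with "img" (480x640x3 uint8, red, green, blue), "depth" (480x640 float32, m along the optical axis (not along the pixel's ray), 0 where there is no reading), "intrinsics" (3x3 intrinsics, pixels), "eye" and "attitude" of the camera in the world. Camera axes: x right, y down, z forward; pixel columns grow to the right and rows downward; lengths in m; the calibration is good to about 2 mm. A picture is of the moment at which its call begins.
- sign_off(): hands the job in, once; it reports no verdict.
The state is a dict: "t": time; "q": joint angles; "qd": joint speeds; "tau": joint torques, N m; "tcp_pos": TCP position; "tool_rot": TCP orientation; "force": force on the tool from outside, world axes, zero at the start; "ft_torque": the same for the moment, N m; "finger_gap": opening from 0.0 (shut) to 1.0 (fully open).
Only numpy, scipy, OpenCV 4.12 (cv2) and the standard library are available. Lean on these libraries where they do the work, as an engineer would, in place of code of your own. Each camera call takes 0.05 s, during which the arm holds its last target.

TASK

The tall reagent bottle was left standing in the white specimen box: stand it in the square steel tray, and stand every specimen jar from the paper sheet upright inside the box. Then lower the box's lid fully shut without letting it slam, and take the scanner and hold it steady, nose down and squarely above the bar label on the closed lid (its long side along the label's), about 9 cm off it, for a good second. Finally stand the scanner back in its black cradle, and leave the mug and the stepped wooden block where they are.

Things in the scene. Friction and masses are not known exactly. Their poses are not given: they have to be found in the camera images.
- box: white open specimen box fixed to the table, 220 (x) by 250 (y) by 94 mm high outside, walls and floor 6 mm thick, so the inside is 208 by 238 mm and 88 mm deep. Origin at the centre of its underside, z up; its lid is hinged along the top of its +x side (away from the robot)
- lid (a joint): angle of the box's lid in rad: 0 fully shut, 1.5 to 1.72 (about upright) at the start, stop at 1.8. The lid is a plain white plate 220 (out from the hinge) by 250 (along the hinge) by 8 mm, 220 g, with no handle. The hinge has friction of 0.36 N m, so the lid stays at any angle; pushing its outer face near the free edge takes about 1 to 4 N
- lid_hinge (a point): point on the hinge axis at the middle of its length, 94 mm above the table, in the plane of the lid's inner face (the lid's inner face starts here). The frame turns with the lid: -x runs from the hinge to the free edge 220 mm away, y is along the hinge, z is the outward normal (up when shut); the outer face is at z = 8 mm
- lid_edge (a point): middle of the lid's free edge, on the outer face; axes as lid_hinge
- label (a point): centre of the bar label on the lid's outer face (up when shut), white 50 by 90 mm with black bars in a thin steel frame; its long side is along its y, z is the outward normal. It lies 140 mm from the hinge and 35 mm to the +y side of the lid's middle
- bottle: white reagent bottle with a grey cap, 150 mm tall, 250 g: body 58 mm in diameter up to 90 mm, sloping shoulder to 105 mm, neck 26 mm in diameter, cap 34 mm in diameter from 120 to 150 mm height. It starts upright inside the box and is too tall for the lid to shut. Origin at the centre of its underside, z up its axis
- tray: square shallow steel tray fixed to the table, 120 by 120 mm outside, floor and rim 4 mm thick, rim 12 mm high. Origin at the centre of its underside, z up
- dock: black shallow cradle of the scanner, fixed to the table, 80 (x) by 110 (y) mm outside, floor and rim 4 mm thick, rim 12 mm high. Origin at the centre of its underside, z up
- scanner: grey hand scanner standing nose down in its cradle, 132 mm tall, 220 g: nose 50 (x) by 76 (y) by 30 mm high, scan window on its underside; above it an upright grip 26 (x) by 36 (y) mm from 30 to 130 mm height, to be taken across x. Origin at the centre of its underside (the window), z up along the grip, y along the nose's long side; it looks along -z
- jar0: specimen jar, a squat clear cylinder 50 mm in diameter with a white screw cap 53 mm in diameter (cap from 42 to 58 mm height), 58 mm tall overall, 90 g; starts upright on the white paper sheet, or absent (None). Origin at the centre of its underside, z up its axis
- jar1: specimen jar, a squat clear cylinder 50 mm in diameter with a white screw cap 53 mm in diameter (cap from 42 to 58 mm height), 58 mm tall overall, 90 g; starts upright on the white paper sheet, or absent (None). Origin at the centre of its underside, z up its axis
- jar2: specimen jar, a squat clear cylinder 50 mm in diameter with a white screw cap 53 mm in diameter (cap from 42 to 58 mm height), 58 mm tall overall, 90 g; starts upright on the white paper sheet, or absent (None). Origin at the centre of its underside, z up its axis
- jar3: specimen jar, a squat clear cylinder 50 mm in diameter with a white screw cap 53 mm in diameter (cap from 42 to 58 mm height), 58 mm tall overall, 90 g; starts upright on the white paper sheet, or absent (None). Origin at the centre of its underside, z up its axis
- tumbler: dark steel mug without a handle, 84 mm in diameter, 150 mm tall, bystander; origin at the centre of its underside
- pinblock: stepped wooden block, 120 by 30 by 30 mm, bystander; origin at the centre of its underside
Things that resemble listed ones, but are neither listed nor needed, are in the scene too. What is shaped like the jar0 but green or yellow is not meant.

How it is judged:
On the way, in this order (a step that is already met when the one before it is completed fails the run):
1. with the lid still open, the bottle stands in the steel tray and every jar stands upright inside the box (x of bottle in the frame of tray between -0.035 and 0.035 m and y of bottle in the frame of tray between -0.035 and 0.035 m and z of bottle in the frame of tray below 0.012 m and angle between bottle's own z axis and vertical below 0.12 rad and x of jar0 in the frame of box between -0.1 and 0.1 m and y of jar0 in the frame of box between -0.115 and 0.115 m and z of jar0 in the frame of box between -0.005 and 0.02 m and angle between each of jar0, jar1, jar2, jar3's own z axis and vertical below 0.2 rad and x of jar1 in the frame of box between -0.1 and 0.1 m and y of jar1 in the frame of box between -0.115 and 0.115 m and z of jar1 in the frame of box between -0.005 and 0.02 m and x of jar2 in the frame of box between -0.1 and 0.1 m and y of jar2 in the frame of box between -0.115 and 0.115 m and z of jar2 in the frame of box between -0.005 and 0.02 m and x of jar3 in the frame of box between -0.1 and 0.1 m and y of jar3 in the frame of box between -0.115 and 0.115 m and z of jar3 in the frame of box between -0.005 and 0.02 m and value of joint lid above 0.8 rad), for 0.2 s.
2. the lid is fully shut (value of joint lid below 0.05 rad), for 0.2 s.
3. the scanner is held steady, nose down and squarely over the label of the shut lid, 4 to 14 cm off it, for 1 s (x of scanner in the frame of label between -0.025 and 0.025 m and y of scanner in the frame of label between -0.03 and 0.03 m and z of scanner in the frame of label between 0.04 and 0.14 m and angle between the y axis of scanner and the y axis of label, either way round below 0.35 rad and angle between scanner's own z axis and vertical below 0.25 rad and linear speed of scanner below 0.03 m/s and value of joint lid below 0.05 rad), for 1 s.
At the end, for the whole second after the job is handed in: Lid shut (within 0.05 rad) with every jar inside the box, the bottle upright in the steel tray (centre within 35 mm of the tray's along each side), the scanner upright in its cradle (within 20 by 25 mm of its centre), all at rest and released (value of joint lid below 0.05 rad and x of jar0 in the frame of box between -0.1 and 0.1 m and y of jar0 in the frame of box between -0.115 and 0.115 m and z of jar0 in the frame of box between -0.005 and 0.07 m and x of jar1 in the frame of box between -0.1 and 0.1 m and y of jar1 in the frame of box between -0.115 and 0.115 m and z of jar1 in the frame of box between -0.005 and 0.07 m and x of jar2 in the frame of box between -0.1 and 0.1 m and y of jar2 in the frame of box between -0.115 and 0.115 m and z of jar2 in the frame of box between -0.005 and 0.07 m and x of jar3 in the frame of box between -0.1 and 0.1 m and y of jar3 in the frame of box between -0.115 and 0.115 m and z of jar3 in the frame of box between -0.005 and 0.07 m and x of bottle in the frame of tray between -0.035 and 0.035 m and y of bottle in the frame of tray between -0.035 and 0.035 m and z of bottle in the frame of tray below 0.012 m and angle between bottle's own z axis and vertical below 0.12 rad and x of scanner in the frame of dock between -0.02 and 0.02 m and y of scanner in the frame of dock between -0.025 and 0.025 m and z of scanner in the frame of dock below 0.01 m and angle between scanner's own z axis and vertical below 0.1 rad and linear speed of each of scanner, bottle below 0.03 m/s); the robot touches nothing.
It fails at once if the lid slams: it turns shut faster than 2 rad/s (velocity of joint lid below -2 rad/s).
It fails at once if the bottle is tipped over (angle between bottle's own z axis and vertical above 0.8 rad).
It fails at once if the mug is moved by more than 3 cm (distance of tumbler from where it was at the start of the episode above 0.03 m).
It fails at once if the wooden block is moved by more than 3 cm (distance of pinblock from where it was at the start of the episode above 0.03 m).
Of jar0, jar1, jar2, jar3 only 2 to 4 are there at a start; the rules pass over those that are not, and their reading is None.
At some moment in a run one of jar0, jar1, jar2, jar3 may be knocked a few centimetres aside while the robot is not near it.
It also fails if it takes over 210 s, if anything falls off the work surface, if the arm or the gripper's body presses on something with over 40 N, if the wrist force passes 120 N, or if a joint passes its speed limit or range.

## Working session

There is one attempt and no reset: what is moved stays moved. The work goes in short steps, Python scripts to look and compute and a tool call to move; the robot and the scene stay as the last step left them, time stands still between calls to the robot, and variables do not carry over. Pictures are saved under pics/ and viewed, and the job is handed in when it is done.

Besides the shell and the picture viewer there is one more tool, called after "Call:" as a command line: name --pt "numbers of a row" for each row, then --argument value for the rest. jog_arm: Moves the arm, as the interface text tells. Its arguments: {"type":"object","properties":{"motion":{"type":"array","items":{"type":"array","items":{"type":"number"}}},"squeeze":{"type":"number"}},"required":["motion"]}

```bash
mkdir -p pics; ls; python3 - <<'E'
from station import *
import cv2,numpy as np
print(sense())
for n in ["scene","top","wrist"]:
    s=snapshot(n); cv2.imwrite(f"pics/{n}0.png",s["img"][:,:,::-1]); np.savez(f"pics/{n}0.npz",**s)
    print(n,s["intrinsics"],s["eye"],s["attitude"])
E
```

```text
pics
{'t': 0.0, 'q': array([ 9.44531164e-01,  5.28456107e-01,  1.43390593e+00, -2.82480266e-05,
        1.18137738e+00, -1.78498830e-01]), 'qd': array([-0.00073697,  0.00015395,  0.000182  ,  0.00082067, -0.00021171,
       -0.00194064]), 'tau': array([ 5.99161904e-04, -4.42357421e+01, -1.78021377e+01, -2.63616776e-04,
        8.35531944e-03,  1.00362760e-05]), 'tcp_pos': array([0.27015126, 0.56280833, 0.23033863]), 'tool_rot': array([ 2.22012171e-01,  9.75043304e-01, -9.92764965e-04, -4.08330099e-04]), 'force': array([-0.81339738, -0.26515369, -0.10188844]), 'ft_torque': array([-0.01642855,  0.00668504,  0.0434049 ]), 'finger_gap': 1.00065292194798}
scene [[518.56488366   0.         319.03719182]
 [  0.         518.56488366 228.42939174]
 [  0.           0.           1.        ]] [ 1.23156269 -0.58142934  1.19784668] [ 0.83873753  0.42544587 -0.15481207 -0.30256963]
top [[518.75807626   0.         320.30896783]
 [  0.         518.75807626 242.33324766]
 [  0.           0.           1.        ]] [ 0.36183274 -0.06281839  1.45719725] [ 0.71308154 -0.69952612  0.03360925 -0.03237821]
wrist [[337.20176506   0.         324.65158601]
 [  0.         337.20176506 236.0591892 ]
 [  0.           0.           1.        ]] [0.19882392 0.59681059 0.37315776] [0.83592404 0.52643036 0.08160558 0.13207045]
```

View pics/scene0.png

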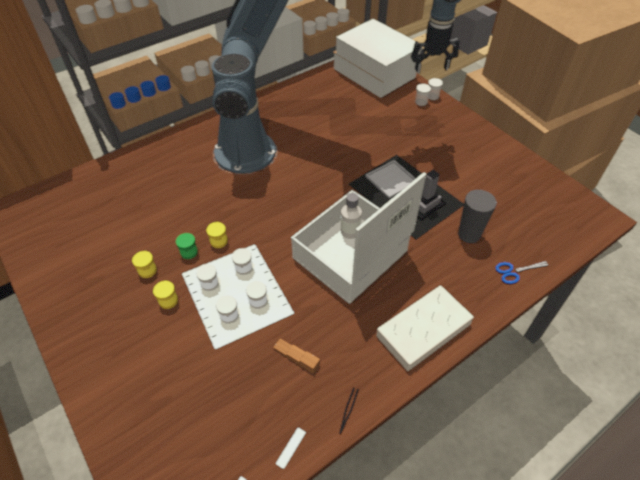

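View pics/top0.png

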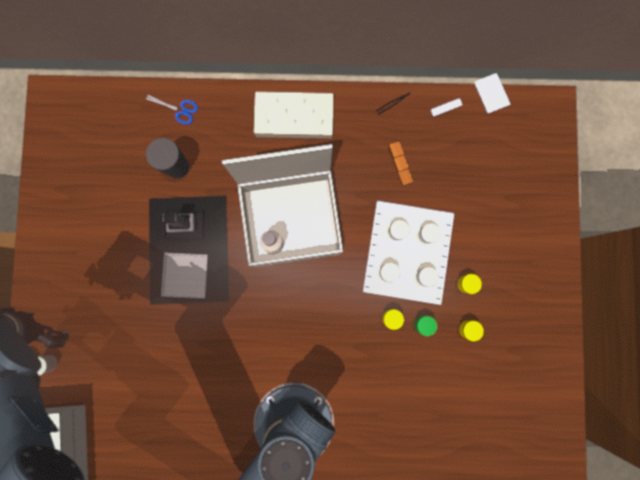

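The top view shows four white jars on the sheet, at about (399,229), (430,232), (390,270) and (428,274). The box is around (290,215) with the bottle at (271,240). The tray is at (185,275), the scanner in its cradle at (179,222), the mug at (163,155) and the block at (401,163). Next I'll measure them.

```bash
cat > h.py <<'E'
import numpy as np,cv2
from scipy.spatial.transform import Rotation as R
def cloud(s):
    K=s["intrinsics"];d=s["depth"].astype(float);v,u=np.mgrid[:d.shape[0],:d.shape[1]]
    P=np.stack([(u-K[0,2])/K[0,0]*d,(v-K[1,2])/K[1,1]*d,d],-1)
    W=P@R.from_quat(s["attitude"]).as_matrix().T+s["eye"]
    W[d==0]=np.nan
    return W
def px(s,p):
    K=s["intrinsics"];c=R.from_quat(s["attitude"]).as_matrix().T@(np.array(p)-s["eye"]);c=K@c;return c[:2]/c[2]
def shot(n,tag):
    from station import snapshot
    s=snapshot(n);cv2.imwrite(f"pics/{tag}.png",s["img"][:,:,::-1]);np.savez(f"pics/{tag}.npz",**s);return s
def crop(tag,x0,y0,x1,y1,f):
    im=cv2.imread(f"pics/{tag}.png")[y0:y1,x0:x1];cv2.imwrite(f"pics/{tag}_c.png",cv2.resize(im,None,fx=f,fy=f,interpolation=cv2.INTER_CUBIC))
E
python3 - <<'E'
from h import *
s=np.load("pics/top0.npz");W=cloud(s);im=s["img"]
print("table z",[np.round(W[v,u],3) for v,u in [(150,500),(350,200),(400,500)]])
def rep(name,u0,v0,u1,v1,z0,z1):
    w=W[v0:v1,u0:u1].reshape(-1,3);w=w[(w[:,2]>z0)&(w[:,2]<z1)]
    if len(w)<5: print(name,len(w));return
    c,sz,a=cv2.minAreaRect((w[:,:2]*1000).astype(np.float32))
    print(name,len(w),"c",np.round(c,1),"sz",np.round(sz,1),"ang",round(a,1),"mean",np.round(w.mean(0),4),"zmax",round(w[:,2].max(),4))
for n,(u,v) in dict(j0=(399,229),j1=(430,232),j2=(390,270),j3=(428,274)).items(): rep(n,u-17,v-17,u+17,v+17,.045,.08)
rep("bottlecap",250,220,295,260,.135,.17)
rep("bottle",250,220,295,260,.12,.17)
rep("mug",140,130,195,185,.13,.2)
rep("block",380,135,420,190,.012,.06)
rep("traytop",155,245,215,305,.007,.02)
rep("scannertop",155,195,205,245,.11,.16)
rep("scannose",155,195,205,245,.02,.05)
rep("boxrim",228,170,350,270,.085,.1)
rep("lid",215,140,340,200,.12,.4)
crop("top0",140,140,350,310,3.8)
E
```

```text
table z [array([ 0.775, -0.576, -0.003]), array([ 0.193,  0.263, -0.001]), array([ 0.074, -0.565,  0.003])]
j0 299 c [ 532.  -278.3] sz [51.4 49.8] ang 20.5 mean [ 0.5317 -0.2782  0.0561] zmax 0.0637
j1 302 c [ 524.6 -363.3] sz [52.4 49.8] ang 87.4 mean [ 0.5245 -0.363   0.0559] zmax 0.0644
j2 301 c [ 416.4 -252.8] sz [49.  50.6] ang 0.3 mean [ 0.4159 -0.2536  0.056 ] zmax 0.063
j3 309 c [ 406.  -356.7] sz [49.9 51.1] ang 53.2 mean [ 0.4056 -0.3567  0.0559] zmax 0.0633
bottlecap 150 c [491.3  67.2] sz [32.1 32.2] ang 45.7 mean [0.491  0.0667 0.153 ] zmax 0.159
bottle 154 c [491.4  67.1] sz [32.2 32.4] ang 47.0 mean [0.4908 0.0665 0.1524] zmax 0.159
mug 883 c [705.9 347.2] sz [83.4 82.7] ang 37.7 mean [0.7042 0.3457 0.1474] zmax 0.1571
block 368 c [ 726.3 -287.6] sz [119.5  31.7] ang 21.1 mean [ 0.7376 -0.2815  0.0224] zmax 0.0359
traytop 356 c [405.1 308.7] sz [160.7 141.8] ang 87.1 mean [0.3992 0.3161 0.01  ] zmax 0.0196
scannertop 166 c [543.6 325.8] sz [26.7 35.8] ang 1.2 mean [0.5431 0.3241 0.1315] zmax 0.1409
scannose 299 c [544.2 327. ] sz [51.9 77.8] ang 3.0 mean [0.5371 0.3146 0.0364] zmax 0.0495
boxrim 1020 c [554.9  18.9] sz [221.7 250.3] ang 9.6 mean [0.5532 0.0261 0.0923] zmax 0.1
lid 2397 c [666.3  37.7] sz [ 10.8 249.8] ang 9.7 mean [0.6637 0.0371 0.237 ] zmax 0.3187
```

View pics/top0_c.png

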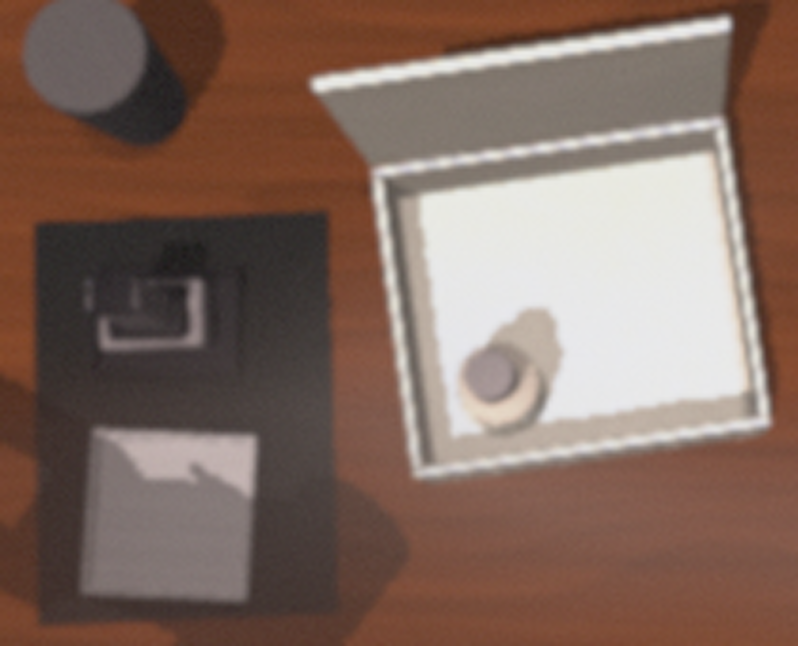

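View pics/wrist0.png

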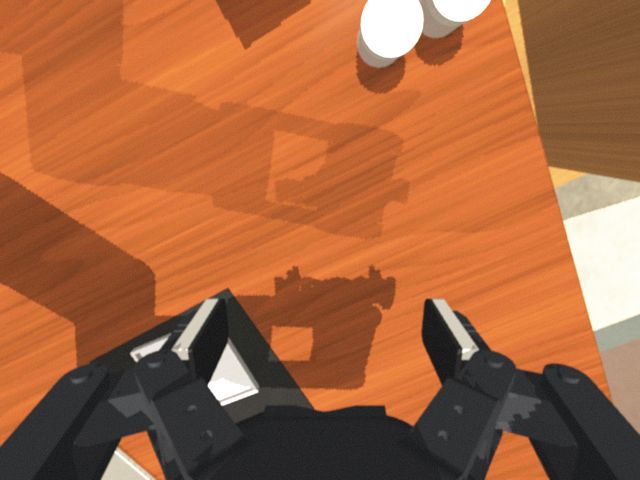

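```bash
cat >> h.py <<'E'
def ray(s,u,v,z):
    K=s["intrinsics"];d=R.from_quat(s["attitude"]).as_matrix()@np.array([(u-K[0,2])/K[0,0],(v-K[1,2])/K[1,1],1]);e=np.array(s["eye"]);return e+d*(z-e[2])/d[2]
BOX=np.array([.555,.0189]);BY=np.radians(9.6)
def b2w(x,y):
    c,s=np.cos(BY),np.sin(BY);return BOX+[c*x-s*y,s*x+c*y]
def w2b(p):
    d=np.array(p)[...,:2]-BOX;c,s=np.cos(BY),np.sin(BY);return np.stack([d[...,0]*c+d[...,1]*s,-d[...,0]*s+d[...,1]*c],-1)
E
python3 - <<'E'
from h import *
s=np.load("pics/top0.npz");W=cloud(s)
c=[ray(s,u/3.8+140-.4,v/3.8+140-.4,.012) for u,v in [(93,430),(257,433),(247,602),(82,595)]]
c=np.array(c);print(np.round(c,3),c.mean(0), np.linalg.norm(np.diff(c,axis=0),axis=1))
e=c[0]-c[3];print(np.degrees(np.arctan2(e[1],e[0])))
w=W[140:205,215:345].reshape(-1,3);b=w2b(w);m=(w[:,2]>.12)&(w[:,2]<.4)
p=np.polyfit(w[m,2],b[m,0],1);print("lid bx vs z",p,"angle",np.pi/2+np.arctan(p[0])); print(np.nanpercentile(b[m],[0,1,50,99,100],axis=0),np.percentile(w[m,2],[0,99,100]))
s=np.load("pics/scene0.npz");W=cloud(s);b=w2b(W)
m=(W[...,2]>.11)&(W[...,2]<.35)&(abs(b[...,0])<.2)&(abs(b[...,1])<.13)&(b[...,0]>.08)
p=np.polyfit(W[m][:,2],b[m][:,0],1);print("scene outer",p,m.sum(),W[m][:,2].max(), b[m].min(0),b[m].max(0))
for n,r in dict(j=(.53,-.278)).items():
    pass
E
```

```text
[[0.46  0.371 0.012]
 [0.46  0.251 0.012]
 [0.336 0.253 0.012]
 [0.339 0.374 0.012]] [0.39856051 0.31228011 0.012     ] [0.12043203 0.12351224 0.12037201]
-1.1066523717410237
lid bx vs z [0.01327473 0.10703732] angle 1.584070279697606
[[ 1.07444697e-01 -1.24954428e-01]
 [ 1.08115858e-01 -1.21893135e-01]
 [ 1.09708474e-01 -1.16031525e-04]
 [ 1.16931158e-01  1.21457491e-01]
 [ 1.18426523e-01  1.24839691e-01]] [0.12013462 0.31550749 0.31873649]
scene outer [-0.00535727  0.12027629] 3313 0.3197950785384115 [ 0.11057238 -0.12639911] [0.12306293 0.12595402]
```

Call:
jog_arm --pt "1.7 -3.6 0.3 3.5 0" --pt "1.7 -3.6 0.3 3.5 0" --pt "1.7 -3.6 0.3 3.5 0" --pt "1.7 -3.6 0 3.5 0" --pt "1.7 -3.6 0 3.5 0" --pt "1.7 -3.6 0 3.5 0" --pt "1.7 -3.6 0 3.5 0" --pt "1.7 -3.6 0 3.5 0" --pt "1.7 -3.6 0 3.5 0" --pt "1.7 -3.6 0 3.5 0" --squeeze 40

```text
t: 0.98
tcp_pos: [0.4391, 0.1948, 0.2374]
tool_rot: [-0.104, 0.995, 0.0, -0.001]
force: [-0.1, -0.6, 0.5]
finger_gap: 1.002
```

Call:
jog_arm --pt "1.3 -3.2 0 -0.5 0" --pt "1.3 -3.2 0 -0.5 0" --pt "1.3 -3.2 0 -0.5 0" --pt "1.3 -3.2 0 0 0" --pt "0 0 0 0 0" --pt "0 0 0 0 0"

```text
t: 1.48
tcp_pos: [0.4963, 0.0518, 0.237]
tool_rot: [-0.086, 0.996, -0.001, -0.0]
force: [0.2, -0.5, -0.6]
finger_gap: 0.996
```

```bash
python3 - <<'E'
from h import *
from station import sense
print(sense()["tcp_pos"],sense()["tool_rot"])
s=shot("wrist","w1"); s=shot("scene","s1");crop("s1",260,130,460,300,4)
E
```

```text
[0.49633907 0.05176694 0.23700738] [-8.63409952e-02  9.96265297e-01 -8.06675681e-04 -1.98282503e-04]
```

View pics/w1.png

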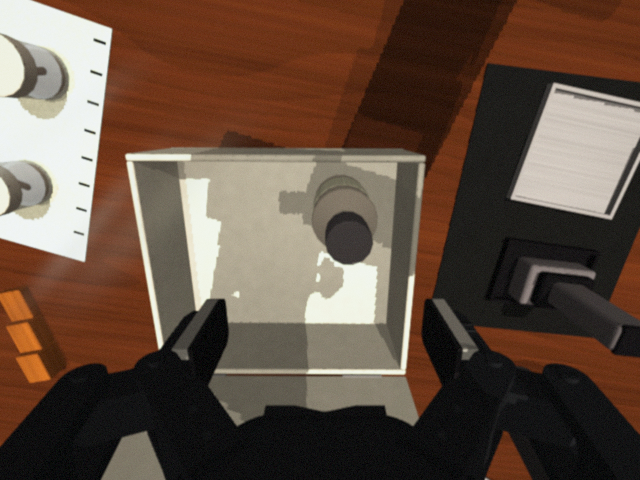

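View pics/s1_c.png

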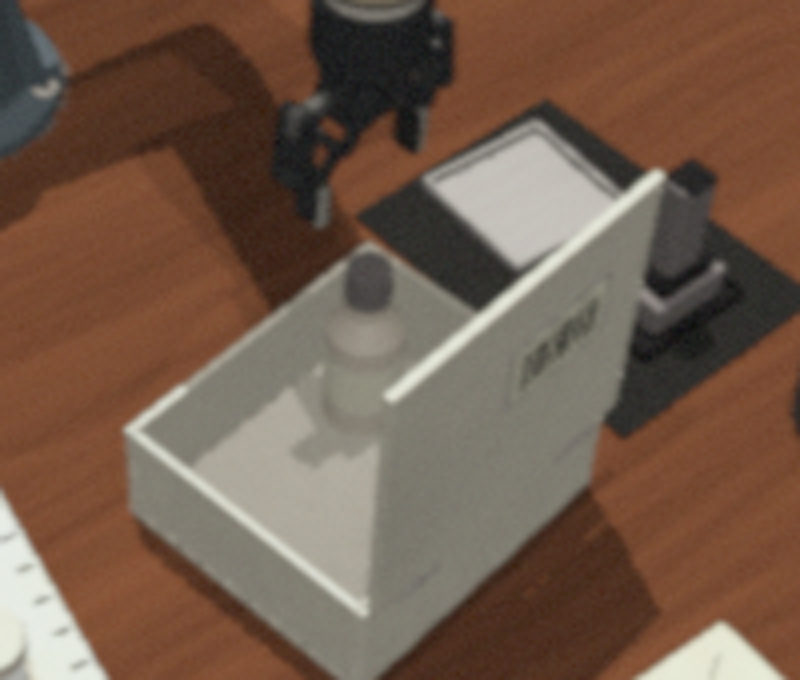

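The wrist view shows the box from above with the bottle cap at about (348,235) and its body clear of the walls. The fingers are straddling a bit to the -y side of the cap. I'll refine the cap position from wrist depth.

```bash
python3 - <<'E'
from h import *
s=np.load("pics/w1.npz");W=cloud(s)
w=W[200:275,315:385].reshape(-1,3);w=w[(w[:,2]>.145)&(w[:,2]<.17)]
print(cv2.minAreaRect((w[:,:2]*1000).astype(np.float32)),w[:,2].mean())
s=np.load("pics/s1.npz");W=cloud(s)
w=W[185:210,340:365].reshape(-1,3);w=w[(w[:,2]>.143)&(w[:,2]<.17)]
print(cv2.minAreaRect((w[:,:2]*1000).astype(np.float32)),w[:,2].mean())
E
```

```text
((491.30859375, 67.49443817138672), (32.39301300048828, 33.189064025878906), 9.183719635009766) 0.1555361877170533
((495.3746337890625, 67.97572326660156), (30.94782829284668, 33.73613357543945), 51.02939224243164) 0.1548981111513585
```

Call:
jog_arm --pt "-0.2 0.8 0 0 0" --pt "-0.2 0.8 0 0 0" --pt "0 0 -2 0 0" --pt "0 0 -2 0 0" --pt "0 0 -2 0 0" --pt "0 0 0 0 0"

```text
t: 2.08
tcp_pos: [0.4885, 0.0804, 0.1772]
tool_rot: [-0.094, 0.996, -0.0, 0.002]
force: [-0.1, -0.4, -1.2]
finger_gap: 1.002
```

Call:
jog_arm --pt "0 0 0 0 0" --pt "0 0 0 0 0"

```text
t: 2.25
tcp_pos: [0.4869, 0.0836, 0.1774]
tool_rot: [-0.096, 0.995, 0.0, 0.0]
force: [-0.5, -0.6, 0.9]
finger_gap: 1.002
```

Call:
jog_arm --pt "0 0 0 0 0" --pt "0 0 0 0 0"

```text
t: 2.42
tcp_pos: [0.4875, 0.085, 0.1792]
tool_rot: [-0.097, 0.995, 0.0, 0.002]
force: [-0.1, 0.6, -0.1]
finger_gap: 1.003
```

```bash
python3 - <<'E'
from station import sense
s=sense();print(s["tcp_pos"],s["q"],s["qd"])
E
```

```text
[0.48747532 0.08495414 0.17916786] [-5.43628077e-02  4.29922414e-01  1.81151351e+00  1.36399741e-03
  8.96433141e-01 -1.82018162e+00] [ 0.01400845 -0.015632   -0.01213956 -0.00052084  0.00653106  0.00104261]
```

Call:
jog_arm --pt "0.4 -1.0 0 0 0" --pt "0 0 0 0 0" --pt "0 0 0 0 0" --pt "0 0 0 0 0"

```text
t: 2.75
tcp_pos: [0.494, 0.0735, 0.1819]
tool_rot: [-0.097, 0.995, -0.0, 0.005]
force: [0.6, -0.4, -0.4]
finger_gap: 1.0
```

Call:
jog_arm --pt "-0.1 -0.5 -1.5 0 0" --pt "-0.1 -0.1 -1.5 0 0" --pt "0 0 -1.5 0 0" --pt "0 0 -0.5 0 0" --pt "0 0 0 0 0"

```text
t: 3.17
tcp_pos: [0.4943, 0.0658, 0.1323]
tool_rot: [-0.095, 0.995, -0.001, 0.008]
force: [-0.5, -0.3, 0.2]
finger_gap: 1.0
```

Call:
jog_arm --pt "-0.2 0.2 -0.9 0 0" --pt "0 0 0 0 0" --pt "0 0 0 0 0"

```text
t: 3.42
tcp_pos: [0.4933, 0.0675, 0.1242]
tool_rot: [-0.095, 0.995, -0.001, 0.009]
force: [-0.6, -0.1, 0.4]
finger_gap: 0.997
```

```bash
python3 - <<'E'
from h import *
from station import sense
print(sense()["tcp_pos"],sense()["tool_rot"])
s=shot("wrist","w2")
E
```

```text
[0.49333806 0.06753    0.12417366] [-0.09511512  0.99542582 -0.00102847  0.0089157 ]
```

View pics/w2.png

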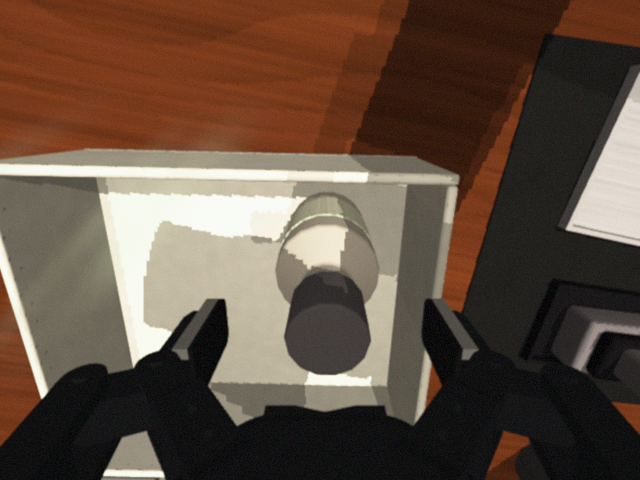

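The cap (328,335) is centred between the fingers at (325), so I'll close on it.

Call:
jog_arm --pt "0 0 0 0 255" --pt "0 0 0 0 255" --pt "0 0 0 0 255" --pt "0 0 0 0 255" --pt "0 0 0 0 255" --pt "0 0 0 0 255" --pt "0 0 0 0 255" --pt "0 0 0 0 255" --squeeze 50

```text
t: 4.13
tcp_pos: [0.4948, 0.0676, 0.1268]
tool_rot: [-0.095, 0.995, -0.001, 0.011]
force: [0.8, -0.1, 0.3]
finger_gap: 0.379
```

Call:
jog_arm --pt "0 0 1.5 0 255" --pt "0 0 2.5 0 255" --pt "0 0 2.5 0 255" --pt "0 0 2.0 0 255" --pt "0 0 1.0 0 255" --pt "0 0 0 0 255"

```text
t: 4.63
tcp_pos: [0.4907, 0.0676, 0.2222]
tool_rot: [-0.095, 0.995, -0.001, 0.006]
force: [1.0, -0.0, -3.0]
finger_gap: 0.384
```

```bash
python3 - <<'E'
from h import *
from station import sense
print(sense()["tcp_pos"],sense()["tool_rot"])
s=shot("wrist","w3")
s=shot("scene","s3");crop("s3",260,100,460,270,4)
E
```

```text
[0.49067392 0.06759799 0.22224068] [-9.51731362e-02  9.95444557e-01 -5.77965209e-04  5.64565655e-03]
```

View pics/s3_c.png

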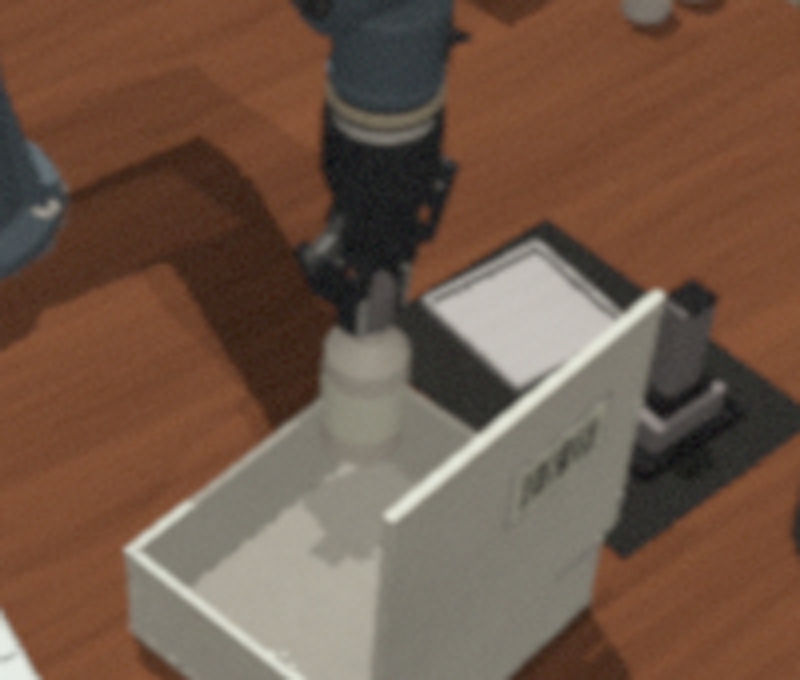

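Call:
jog_arm --pt "0 0 1.5 0 255" --pt "0 0 1.2 0 255" --pt "-0.6 1.5 0 0 255" --pt "-1.1 2.9 0 0 255" --pt "-1.1 2.9 0 0 255" --pt "-1.1 2.9 0 0 255" --pt "-1.1 2.9 0 0 255" --pt "-1.1 2.9 0 0 255" --pt "-1.1 2.9 0 0 255" --pt "-0.6 1.5 0 0 255"

```text
t: 5.57
tcp_pos: [0.4015, 0.2735, 0.2331]
tool_rot: [-0.089, 0.996, -0.002, -0.01]
force: [0.9, 0.1, -2.1]
finger_gap: 0.385
```

Call:
jog_arm --pt "0 0 0 0 255" --pt "0 0 0 0 255"

```text
t: 5.73
tcp_pos: [0.3976, 0.276, 0.23]
tool_rot: [-0.092, 0.996, -0.002, -0.014]
force: [0.5, -0.3, -1.3]
finger_gap: 0.382
```

Call:
jog_arm --pt "0.1 1.5 0 0 255" --pt "0.1 1.5 0 0 255" --pt "0 0.2 -1.5 0 255" --pt "0 0 -2 0 255" --pt "0 0 -2 0 255" --pt "0 0 -1 0 255" --pt "0 0 0 0 255"

```text
t: 6.32
tcp_pos: [0.4012, 0.3024, 0.1573]
tool_rot: [-0.089, 0.996, -0.005, -0.017]
force: [-0.9, -0.3, -2.2]
finger_gap: 0.382
```

Call:
jog_arm --pt "-0.1 0.8 -1 0 255" --pt "0 0.2 -1 0 255" --pt "0 0 -0.5 0 255" --pt "0 0 0 0 255"

```text
t: 6.65
tcp_pos: [0.4017, 0.3111, 0.1294]
tool_rot: [-0.087, 0.996, -0.005, -0.017]
force: [0.3, 0.7, -2.0]
finger_gap: 0.379
```

```bash
python3 - <<'E'
from h import *
from station import sense
print(sense()["tcp_pos"],sense()["tool_rot"])
s=shot("scene","s4");crop("s4",340,130,470,240,6)
s=shot("wrist","w4")
E
```

```text
[0.40168932 0.31108108 0.12943733] [-0.0874897   0.99600135 -0.0054534  -0.01723743]
```

View pics/s4_c.png

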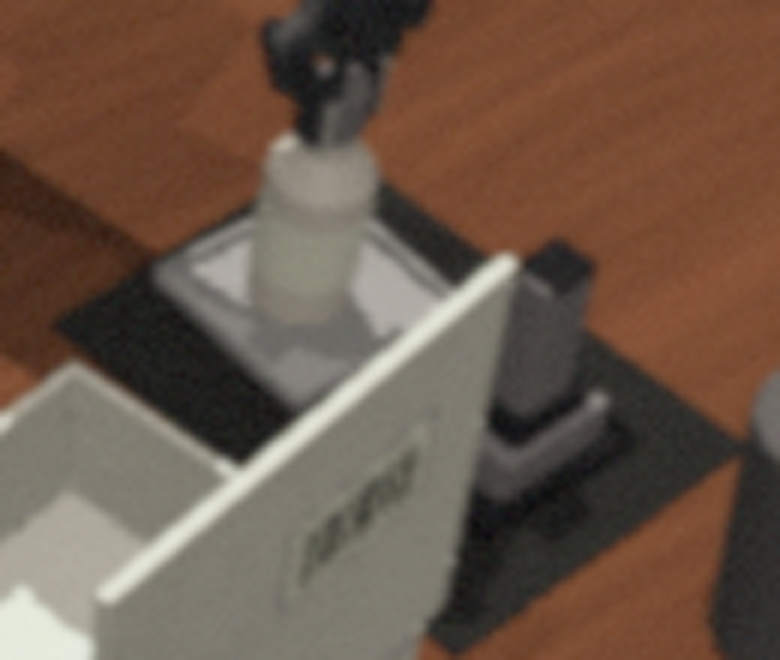

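View pics/w4.png

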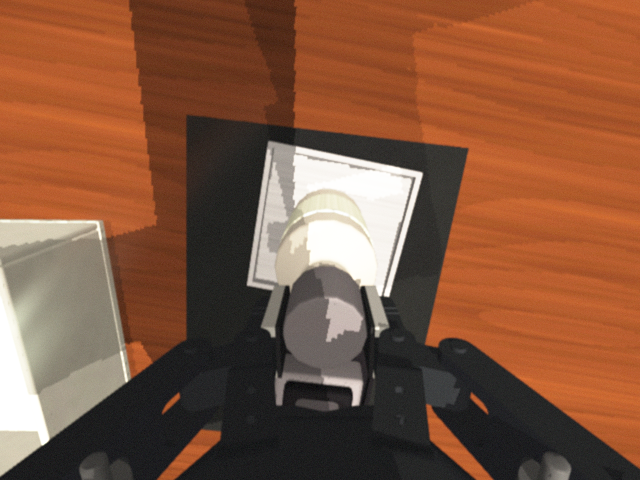

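The scene view shows the bottle hanging over the tray, roughly central. I'll lower it the last few millimetres.

Call:
jog_arm --pt "-0.1 0 -0.4 0 255" --pt "0 0 0 0 255" --pt "0 0 -0.2 0 255" --pt "0 0 0 0 255"

```text
t: 7.08
tcp_pos: [0.4023, 0.3121, 0.126]
tool_rot: [-0.088, 0.996, -0.004, -0.014]
force: [0.5, 0.5, -2.0]
finger_gap: 0.383
```

Call:
jog_arm --pt "-0.1 0 -0.3 0 255" --pt "0 0 -0.2 0 255" --pt "0 0 0 0 255"

```text
t: 7.33
tcp_pos: [0.4032, 0.3128, 0.1266]
tool_rot: [-0.088, 0.996, -0.004, -0.011]
force: [0.0, -0.6, -2.8]
finger_gap: 0.381
```

Call:
jog_arm --pt "0 0 -0.5 0 255" --pt "0 0 -0.5 0 255"

```text
t: 7.5
tcp_pos: [0.4057, 0.3145, 0.125]
tool_rot: [-0.088, 0.996, -0.002, -0.007]
force: [-8.8, -0.9, 50.8]
finger_gap: 0.383
```

Call:
jog_arm --pt "0 0 0.1 0 255" --pt "0 0 0 0 255"

```text
t: 7.67
tcp_pos: [0.4072, 0.3156, 0.1292]
tool_rot: [-0.089, 0.996, -0.001, -0.004]
force: [0.3, -0.3, -2.5]
finger_gap: 0.386
```

Call:
jog_arm --pt "0 0 -0.3 0 255" --pt "0 0 -0.1 0 255" --pt "0 0 -0.1 0 0" --pt "0 0 0 0 0" --pt "0 0 0 0 0" --pt "0 0 0 0 0" --pt "0 0 0 0 0" --pt "0 0 0 0 0"

```text
t: 8.33
tcp_pos: [0.4064, 0.315, 0.1206]
tool_rot: [-0.088, 0.996, -0.002, -0.006]
force: [-0.4, 0.2, 0.4]
finger_gap: 1.003
```

Next, retreat upwards and head towards the jars.

Call:
jog_arm --pt "0 0 2 0 0" --pt "0 0 3 0 0" --pt "0 0 3 0 0" --pt "0 0 2 0 0" --pt "0.2 -2 0 0 0" --pt "0.2 -4 0 0 0" --pt "0.2 -4 0 0 0" --pt "0.2 -4 0 0 0" --pt "0.2 -4 0 0 0" --pt "0.2 -4 0 0 0"

```text
t: 9.17
tcp_pos: [0.4186, 0.0941, 0.226]
tool_rot: [-0.096, 0.995, -0.001, -0.002]
force: [0.9, 0.1, -0.6]
finger_gap: 0.999
```

```bash
cat >> h.py <<'E'
def jars(tag):
    s=shot("top",tag);W=cloud(s);im=s["img"].astype(int)
    sat=im.max(2)-im.min(2)
    m=((W[...,2]>.048)&(W[...,2]<.075)&(sat<60)&(im.max(2)>90)).astype(np.uint8)
    n,l,st,c=cv2.connectedComponentsWithStats(m)
    for i in range(1,n):
        if 150<st[i,4]<500:
            w=W[l==i];print(tag,"px",np.round(c[i]),"n",st[i,4],"xy",np.round(cv2.minAreaRect((w[:,:2]*1000).astype(np.float32))[0],0),"z",round(w[:,2].mean(),3),"box",np.round(w2b(w).mean(0)*1000))
    return s
E
python3 - <<'E'
from h import *
s=jars("t5");W=cloud(s)
w=W[240:310,150:220].reshape(-1,3);w=w[(w[:,2]>.135)&(w[:,2]<.17)]
print("cap",cv2.minAreaRect((w[:,:2]*1000).astype(np.float32)),w[:,2].mean())
E
```

```text
t5 px [279. 185.] n 226 xy [651.  46.] z 0.062 box [97. 18.]
t5 px [399. 230.] n 298 xy [ 532. -279.] z 0.056 box [ -72. -289.]
t5 px [431. 233.] n 300 xy [ 525. -363.] z 0.056 box [ -94. -372.]
t5 px [390. 272.] n 298 xy [ 416. -253.] z 0.056 box [-183. -245.]
t5 px [428. 277.] n 304 xy [ 406. -357.] z 0.056 box [-210. -346.]
t5 px [ 15. 365.] n 326 xy [150. 738.] z 0.06 box [-279.  775.]
t5 px [ 38. 366.] n 316 xy [149. 679.] z 0.06 box [-289.  716.]
cap ((399.4533386230469, 312.3809509277344), (30.41717529296875, 33.92742919921875), 3.0600855350494385) 0.1513748326198088
```

View pics/t5.png

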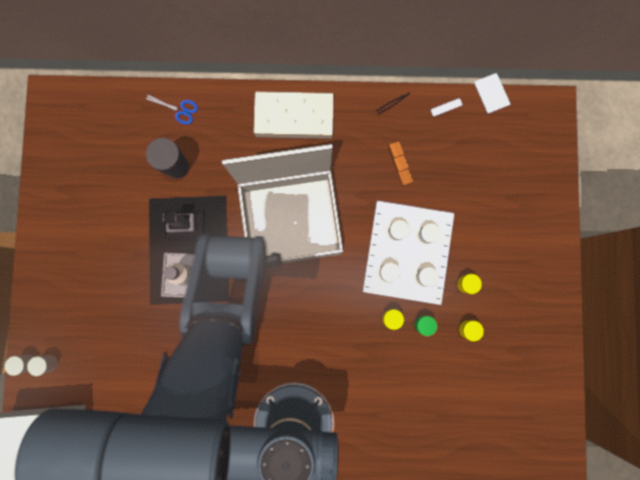

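Call:
jog_arm --pt "0 -4 0 0 0" --pt "0 -4 0 0 0" --pt "0 -4 0 0 0" --pt "0 -4 0 0 0" --pt "0 -4 -1 0 40" --pt "0 -4 -1 0 40" --pt "0 -4 -1 0 40" --pt "0 -2 -1 0 40" --pt "0 0 -1 0 40" --pt "0 0 0 0 40"

```text
t: 10.05
tcp_pos: [0.4209, -0.2221, 0.1776]
tool_rot: [-0.089, 0.996, -0.007, 0.004]
force: [-1.1, 0.3, -0.3]
finger_gap: 0.844
```

Call:
jog_arm --pt "-0.2 -1.4 -1.5 0 40" --pt "-0.2 -1.4 -2 0 40" --pt "0 0 -2 0 40" --pt "0 0 -1.5 0 40" --pt "0 0 0 0 40"

```text
t: 10.47
tcp_pos: [0.4191, -0.2508, 0.1077]
tool_rot: [-0.09, 0.996, -0.009, 0.006]
force: [-0.0, 0.3, 0.1]
finger_gap: 0.842
```

```bash
python3 - <<'E'
from h import *
from station import sense
print(sense()["tcp_pos"],sense()["tool_rot"])
s=shot("wrist","w6")
E
```

```text
[ 0.41908843 -0.25082598  0.10765364] [-0.08955359  0.9959236  -0.00914856  0.00571293]
```

View pics/w6.png

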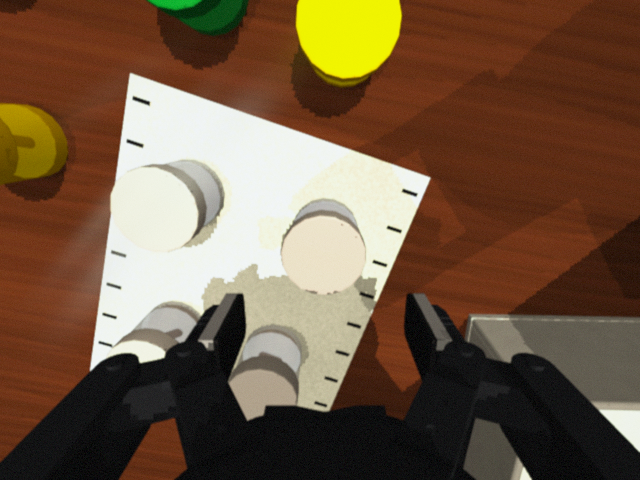

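Jar 2 is at (323,252), on the fingers' centre line. Descending.

Call:
jog_arm --pt "-0.3 -0.2 -1.5 0 40" --pt "0 0 -2 0 40" --pt "0 0 -2 0 40" --pt "0 0 -1.2 0 40" --pt "0 0 0 0 40"

```text
t: 10.93
tcp_pos: [0.4216, -0.253, 0.0465]
tool_rot: [-0.092, 0.996, -0.014, 0.01]
force: [0.5, 0.4, 0.4]
finger_gap: 0.845
```

```bash
python3 - <<'E'
from h import *
from station import sense
print(sense()["tcp_pos"],sense()["tool_rot"])
s=shot("wrist","w7")
E
```

```text
[ 0.42156681 -0.25303651  0.04652046] [-0.09239804  0.99556385 -0.01433308  0.01047826]
```

View pics/w7.png

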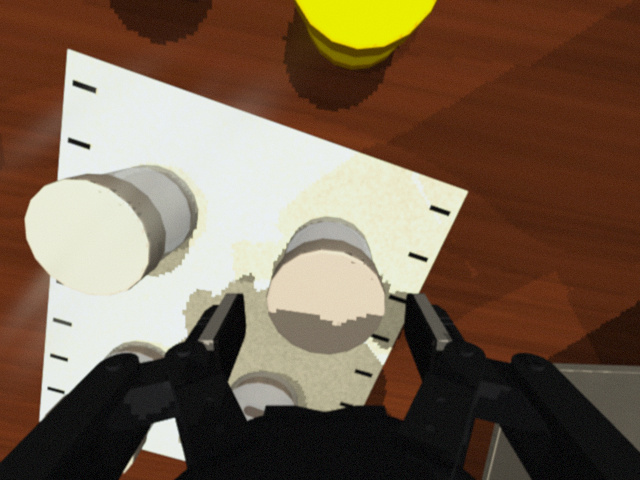

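Call:
jog_arm --pt "-0.5 0 -0.9 0 40" --pt "-0.1 0 -0.6 0 40" --pt "0 0 0 0 40"

```text
t: 11.23
tcp_pos: [0.4188, -0.2542, 0.0361]
tool_rot: [-0.094, 0.995, -0.018, 0.013]
force: [0.9, -0.1, 0.5]
finger_gap: 0.845
```

Call:
jog_arm --pt "-0.3 0 -0.6 0 40" --pt "0 0 -0.2 0 255" --pt "0 0 0 0 255" --pt "0 0 0 0 255" --pt "0 0 0 0 255" --pt "0 0 0 0 255" --pt "0 0 0 0 255"

```text
t: 11.82
tcp_pos: [0.4178, -0.2556, 0.0311]
tool_rot: [-0.094, 0.995, -0.02, 0.016]
force: [-0.7, -0.5, -1.2]
finger_gap: 0.601
```

Call:
jog_arm --pt "0 0 1.5 0 255" --pt "0 0 3 0 255" --pt "0 0 3 0 255" --pt "0 0 3 0 255" --pt "0 0 3 0 255" --pt "0.8 1.7 1 0 255" --pt "1.5 3.5 0 0 255" --pt "1.5 3.5 0 0 255" --pt "1.5 3.5 0 0 255" --pt "1.5 3.5 0 0 255"

```text
t: 12.65
tcp_pos: [0.4859, -0.0999, 0.1832]
tool_rot: [-0.086, 0.996, -0.021, 0.017]
force: [0.6, -1.0, -0.6]
finger_gap: 0.603
```

Call:
jog_arm --pt "1.5 3.5 0 0 255" --pt "1.5 3.5 0 0 255" --pt "1.5 3.5 0 0 255" --pt "1.5 3.0 0 0 255" --pt "0.5 1.5 0 0 255" --pt "0 0 0 0 255" --pt "0 0 0 0 255"

```text
t: 13.23
tcp_pos: [0.5531, 0.0662, 0.1826]
tool_rot: [-0.091, 0.996, -0.02, 0.017]
force: [-0.3, -0.8, -0.5]
finger_gap: 0.603
```

```bash
python3 - <<'E'
from h import *
from station import sense
print(sense()["tcp_pos"],sense()["tool_rot"])
s=shot("scene","s8");crop("s8",260,100,460,270,4)
s=shot("wrist","w8")
E
```

```text
[0.5530904  0.06620412 0.18259751] [-0.0908336   0.99551025 -0.02026339  0.01726236]
```

View pics/s8_c.png

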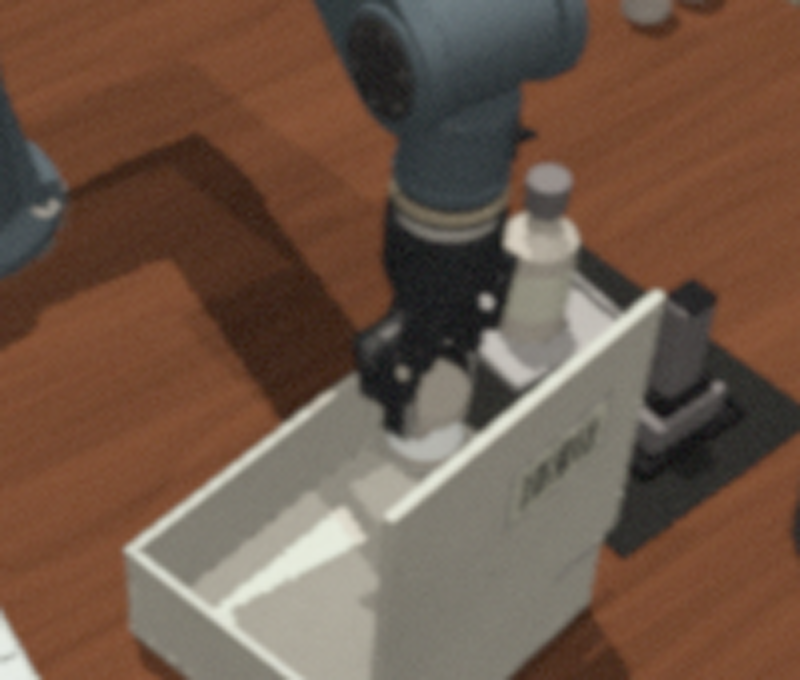

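View pics/w8.png

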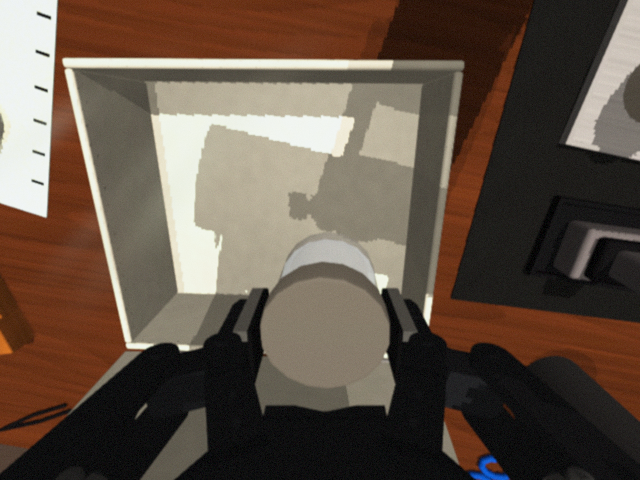

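Call:
jog_arm --pt "0.6 0.5 -1 0 255" --pt "0.5 0.5 -2 0 255" --pt "0 0 -2 0 255" --pt "0 0 -2 0 255" --pt "0 0 -2 0 255" --pt "0 0 -2 0 255" --pt "0 0 -1 0 255" --pt "0 0 0 0 255"

```text
t: 14.0
tcp_pos: [0.565, 0.0653, 0.0558]
tool_rot: [-0.081, 0.996, -0.021, 0.018]
force: [-1.4, 0.1, -0.6]
finger_gap: 0.605
```

Call:
jog_arm --pt "0 0.8 -0.6 0 255" --pt "0 0 -0.6 0 255" --pt "0 0 0 0 255"

```text
t: 14.25
tcp_pos: [0.5658, 0.0723, 0.0432]
tool_rot: [-0.079, 0.996, -0.021, 0.019]
force: [0.1, 0.3, -0.9]
finger_gap: 0.607
```

Call:
jog_arm --pt "0 0 -0.4 0 255" --pt "0 0 0 0 255" --pt "0 0 0 0 60" --pt "0 0 0 0 60" --pt "0 0 0 0 60" --pt "0 0 0 0 60" --pt "0 0 1 0 60" --pt "0 0 2 0 60" --pt "0 0 3 0 60" --pt "0 0 3 0 60"

```text
t: 15.08
tcp_pos: [0.5637, 0.0728, 0.131]
tool_rot: [-0.08, 0.996, -0.021, 0.016]
force: [0.7, 0.1, 0.9]
finger_gap: 0.76
```

```bash
python3 - <<'E'
from h import *
from station import sense
print(sense()["tcp_pos"],sense()["tool_rot"])
s=shot("wrist","w9")
E
```

```text
[0.56366072 0.07279734 0.1309641 ] [-0.07991767  0.99646212 -0.02078966  0.01562666]
```

View pics/w9.png

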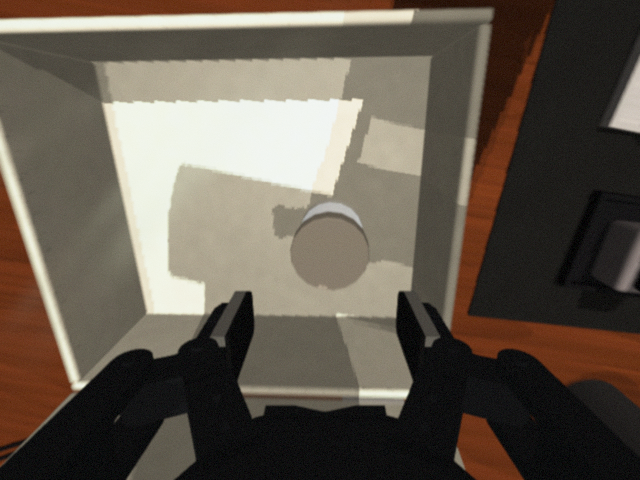

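Jar 2 stands upright in the box at (330,250). On to jar 0 at (0.532,-0.279), going in with the jaws at 60 counts.

Call:
jog_arm --pt "0 -1 2 0 60" --pt "-0.3 -3.5 1.5 0 60" --pt "-0.4 -4 0 0 60" --pt "-0.4 -4 0 0 60" --pt "-0.4 -4 0 0 60" --pt "-0.4 -4 0 0 60" --pt "-0.4 -4 0 0 60" --pt "-0.4 -4 0 0 60" --pt "-0.2 -3 0 0 60" --pt "0 0 0 0 60"

```text
t: 15.97
tcp_pos: [0.5407, -0.2545, 0.1898]
tool_rot: [-0.085, 0.995, -0.028, 0.035]
force: [0.7, 0.4, 0.3]
finger_gap: 0.767
```

Call:
jog_arm --pt "0 0 0 0 60"

```text
t: 16.05
tcp_pos: [0.5402, -0.2562, 0.1904]
tool_rot: [-0.083, 0.996, -0.028, 0.035]
force: [0.1, 0.7, 0.4]
finger_gap: 0.768
```

```bash
cat >> h.py <<'E'
def near(tag,cam="wrist",r=.09,z0=.048,z1=.075):
    from station import sense
    t=sense();p=t["tcp_pos"];q=t["tool_rot"]
    print("tcp",np.round(p,4),"jaw",round(float(np.degrees(2*np.arctan2(q[1],q[0]))-90),1),"tilt",np.round(q[2:],3))
    s=shot(cam,tag);W=cloud(s)
    m=((W[...,2]>z0)&(W[...,2]<z1)).astype(np.uint8);n,l,st,c=cv2.connectedComponentsWithStats(m)
    for i in range(1,n):
        if st[i,4]>800:
            w=W[l==i];w=w[w[:,2]>np.median(w[:,2])-.004];a=cv2.minAreaRect((w[:,:2]*1000).astype(np.float32))
            if np.linalg.norm(np.array(a[0])/1000-p[:2])<r: print("px",np.round(c[i]),"xy",np.round(a[0],1),"sz",np.round(a[1]),"z",round(w[:,2].mean(),3),"delta cm",np.round((np.array(a[0])-p[:2]*1000)/10,2))
E
python3 -c "
from h import *
near('w10')"
```

```text
tcp [ 0.5402 -0.2562  0.1904] jaw 99.6 tilt [-0.028  0.035]
px [310. 201.] xy [ 532.5 -278.6] sz [52. 52.] z 0.058 delta cm [-0.77 -2.24]
```

View pics/w10.png

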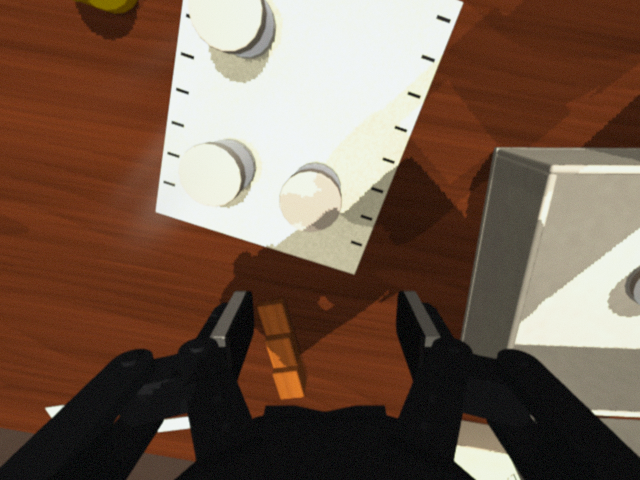

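Call:
jog_arm --pt "-0.4 -1.1 -1.5 0 60" --pt "-0.3 -1.0 -2 0 60" --pt "0 0 -2 0 60" --pt "0 0 -2 0 60" --pt "0 0 -1.5 0 60" --pt "0 0 0 0 60"

```text
t: 16.6
tcp_pos: [0.5356, -0.2694, 0.102]
tool_rot: [-0.089, 0.995, -0.03, 0.038]
force: [-0.7, 1.0, 0.2]
finger_gap: 0.765
```

```bash
python3 -c "
from h import *
near('w11')"
```

```text
tcp [ 0.5356 -0.2694  0.102 ] jaw 100.2 tilt [-0.03   0.038]
px [317. 250.] xy [ 532.5 -278.6] sz [52. 52.] z 0.058 delta cm [-0.31 -0.93]
```

Call:
jog_arm --pt "-0.3 -0.9 -0.5 0 60" --pt "0 0 -0.5 0 60" --pt "0 0 0 0 60"

```text
t: 16.9
tcp_pos: [0.5351, -0.2774, 0.0953]
tool_rot: [-0.091, 0.995, -0.031, 0.04]
force: [-0.1, -0.6, -0.1]
finger_gap: 0.761
```

```bash
python3 -c "
from h import *
near('w12')"
```

```text
tcp [ 0.5351 -0.2774  0.0953] jaw 100.4 tilt [-0.031  0.04 ]
px [187. 218.] xy [ 525.3 -363.2] sz [52. 52.] z 0.058 delta cm [-0.98 -8.58]
px [329. 258.] xy [ 532.4 -278.5] sz [52. 52.] z 0.058 delta cm [-0.27 -0.11]
```

View pics/w12.png

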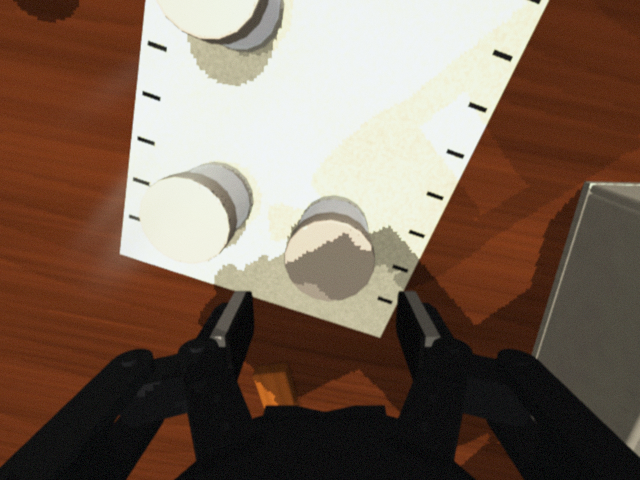

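Call:
jog_arm --pt "-0.2 -0.1 -1.5 0 60" --pt "-0.1 0 -1.5 0 60" --pt "-0.1 0 -1.5 0 60" --pt "0 0 -1.5 0 60" --pt "0 0 0 0 60"

```text
t: 17.37
tcp_pos: [0.5352, -0.282, 0.0399]
tool_rot: [-0.091, 0.994, -0.036, 0.046]
force: [-0.1, 0.2, 0.2]
finger_gap: 0.766
```

Call:
jog_arm --pt "-0.2 0.3 -0.8 0 60" --pt "0 0 -0.2 0 255" --pt "0 0 0 0 255" --pt "0 0 0 0 255" --pt "0 0 0 0 255" --pt "0 0 0 0 255"

```text
t: 17.87
tcp_pos: [0.5349, -0.2798, 0.033]
tool_rot: [-0.091, 0.994, -0.038, 0.048]
force: [0.7, -0.7, -1.5]
finger_gap: 0.606
```

Call:
jog_arm --pt "0 0 1.5 0 255" --pt "0 0 3 0 255" --pt "0 0 3 0 255" --pt "0 0 3 0 255" --pt "0 0 3 0 255"

```text
t: 18.28
tcp_pos: [0.5296, -0.2759, 0.1653]
tool_rot: [-0.09, 0.995, -0.032, 0.041]
force: [0.1, 0.6, -0.9]
finger_gap: 0.605
```

```bash
python3 -c "
from station import *
s=sense();print(s['q'],s['qd'],s['tau'],s['tool_rot'])"
```

```text
[-0.67269308  0.53739997  1.64739066  0.01412928  0.85310308 -2.43361879] [-3.43101043e-04 -5.45945443e-01 -2.86660603e-01 -1.25283953e-02
  8.37239472e-01  1.83605743e-02] [ 1.99219356e-01 -4.01208007e+01 -1.37683895e+01  3.58222215e-02
 -8.29849374e-01 -1.03237954e-02] [-0.09044739  0.99453636 -0.03199661  0.04114495]
```

Call:
jog_arm --pt "0.8 4 0.5 0 255" --pt "0.8 4 0 0 255" --pt "0.8 4 0 0 255" --pt "0.8 4 0 0 255" --pt "0.8 4 0 0 255" --pt "0.8 2.5 0 0 255"

```text
t: 18.78
tcp_pos: [0.5837, -0.0554, 0.1836]
tool_rot: [-0.083, 0.994, -0.042, 0.053]
force: [0.2, -0.7, -1.5]
finger_gap: 0.601
```

Call:
jog_arm --pt "0 1.5 -1 0 255" --pt "0 0.7 -2.5 0 255" --pt "0 0 -3 0 255" --pt "0 0 -3 0 255" --pt "0 0 -2 0 255" --pt "0 0 0 0 255"

```text
t: 19.28
tcp_pos: [0.5879, -0.0225, 0.0703]
tool_rot: [-0.089, 0.993, -0.043, 0.06]
force: [-0.4, 1.2, -3.2]
finger_gap: 0.604
```

Call:
jog_arm --pt "-0.4 -0.6 -1.5 0 255" --pt "0 0 -1 0 255" --pt "0 0 0 0 255"

```text
t: 19.53
tcp_pos: [0.5848, -0.0284, 0.0457]
tool_rot: [-0.089, 0.993, -0.043, 0.061]
force: [-0.4, 0.4, -1.4]
finger_gap: 0.604
```

Call:
jog_arm --pt "0 0 -0.5 0 255" --pt "0 0 0 0 255" --pt "0 0 0 0 60" --pt "0 0 0 0 60" --pt "0 0 0 0 60" --pt "0 0 1 0 60" --pt "0 0 3 0 60" --pt "0 0 3 0 60" --pt "0 0 3 0 60" --pt "0 0 2 0 60"

```text
t: 20.37
tcp_pos: [0.5858, -0.0283, 0.1688]
tool_rot: [-0.089, 0.993, -0.043, 0.062]
force: [0.8, -0.7, -0.2]
finger_gap: 0.766
```

```bash
python3 -c "
from h import *
near('w13',r=.2)"
```

```text
tcp [ 0.5858 -0.0283  0.1688] jaw 100.2 tilt [-0.043  0.062]
px [460. 184.] xy [555.2  19.5] sz [210. 242.] z 0.067 delta cm [-3.07  4.78]
px [339. 218.] xy [586.2 -28.1] sz [52. 52.] z 0.064 delta cm [0.04 0.03]
px [478. 220.] xy [566.4  72.3] sz [52. 52.] z 0.064 delta cm [-1.94 10.06]
```

View pics/w13.png

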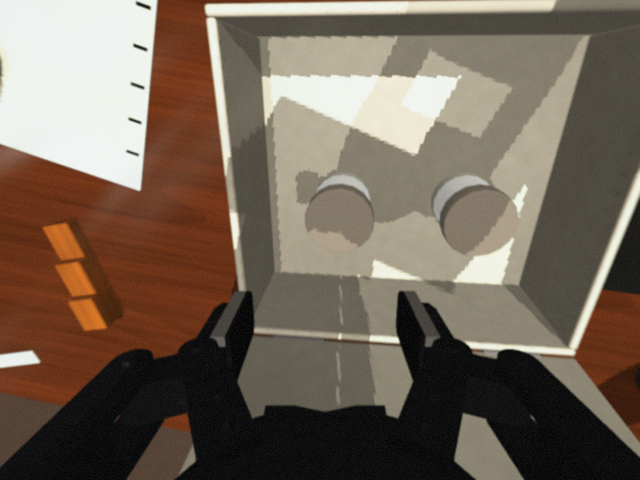

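Call:
jog_arm --pt "-1.5 -2 0.5 0 40" --pt "-1 -3.5 0.3 -6 40" --pt "-0.5 -3.5 0 -7 40" --pt "-0.5 -3.5 0 -7 40" --pt "-0.5 -3.5 0 -7 40" --pt "-0.5 -3.5 0 -7 40" --pt "-0.5 -3.5 0 -7 40" --pt "-0.5 -3.5 0 -7 40" --pt "-0.5 -2 0 -7 40" --pt "0 0 0 -7 40"

```text
t: 21.25
tcp_pos: [0.5267, -0.3249, 0.1984]
tool_rot: [0.446, 0.89, -0.08, 0.044]
force: [1.2, -0.2, 0.2]
finger_gap: 0.842
```

Call:
jog_arm --pt "0 0 0 -7 40" --pt "0 0 0 -7 40" --pt "0 0 0 -7 40" --pt "0 0 0 -7 40" --pt "0 0 0 -7 40" --pt "0 0 0 -7 40" --pt "0 0 0 -7 40" --pt "0 0 0 -7 40" --pt "0 0 0 -7 40" --pt "0 0 0 -7 40"

```text
t: 22.08
tcp_pos: [0.5256, -0.3271, 0.2082]
tool_rot: [0.882, 0.463, -0.091, -0.006]
force: [-0.5, 0.5, -0.5]
finger_gap: 0.845
```

Call:
jog_arm --pt "0 -0.5 -1 -7 40" --pt "0 -0.5 -1 -7 40" --pt "0 -0.5 -1 -7 40" --pt "0 -0.5 -0.5 -7 40" --pt "0 0 0 -7 40" --pt "0 0 0 -7 40" --pt "0 0 0 0 40" --pt "0 0 0 0 40" --pt "0 0 0 0 40" --pt "0 0 0 0 40"

```text
t: 22.92
tcp_pos: [0.5271, -0.3477, 0.1801]
tool_rot: [0.99, 0.109, -0.081, -0.034]
force: [-0.4, 0.1, -1.4]
finger_gap: 0.84
```

```bash
cat >> h.py <<'E'
def st():
    from station import sense
    t=sense();M=R.from_quat(t["tool_rot"]).as_matrix();q=t["tool_rot"];q1=t["q"][0]
    print("t",round(t["t"],2),"tcp",np.round(t["tcp_pos"],4),"jaw",round(float(np.degrees(2*np.arctan2(q[1],q[0]))-90),1),"toolz",np.round(M[:,2],3),"q",np.round(t["q"],2),"F",np.round(t["force"],1))
E
python3 -c "
from h import *
st();near('w14',r=.2)"
```

```text
t 22.92 tcp [ 0.5271 -0.3477  0.1801] jaw -77.4 toolz [-0.168  0.05  -0.985] q [-0.72  0.66  1.33 -0.08  1.31  0.65] F [-0.4  0.1 -1.4]
tcp [ 0.5271 -0.3477  0.1801] jaw -77.4 tilt [-0.081 -0.034]
px [356. 209.] xy [ 525.6 -363.7] sz [52. 52.] z 0.058 delta cm [-0.15 -1.59]
px [319. 318.] xy [ 406.5 -357.3] sz [51. 52.] z 0.058 delta cm [-12.06  -0.96]
```

Call:
jog_arm --pt "0 -0.4 -0.5 0 40" --pt "0 -0.4 -0.5 0 40" --pt "0 0 0 0 40" --pt "0 0 0 0 40" --pt "0 0 0 0 40" --pt "0 0 0 0 40" --pt "0 0 0 0 40" --pt "0 0 0 0 40" --pt "0 0 0 0 40" --pt "0 0 0 0 40"

```text
t: 23.8
tcp_pos: [0.5274, -0.3554, 0.1692]
tool_rot: [0.99, 0.111, -0.081, -0.034]
force: [0.6, 0.8, -0.1]
finger_gap: 0.848
```

```bash
python3 -c "
from h import *
st()"
```

```text
t 23.8 tcp [ 0.5274 -0.3554  0.1692] jaw -77.2 toolz [-0.168  0.049 -0.985] q [-0.73  0.68  1.33 -0.08  1.29  0.64] F [ 0.6  0.8 -0.1]
```

Call:
jog_arm --pt "0 -0.3 -1 0 40" --pt "0 -0.3 -1.5 0 40" --pt "0 0 -1.5 0 40" --pt "0 0 -1.5 0 40" --pt "0 0 0 0 40"

```text
t: 24.22
tcp_pos: [0.5282, -0.3629, 0.1119]
tool_rot: [0.99, 0.112, -0.079, -0.032]
force: [-0.7, -0.3, -1.0]
finger_gap: 0.843
```

```bash
python3 -c "
from h import *
st();near('w15')"
```

```text
t 24.22 tcp [ 0.5282 -0.3629  0.1119] jaw -77.1 toolz [-0.165  0.046 -0.985] q [-0.74  0.75  1.36 -0.08  1.19  0.64] F [-0.7 -0.3 -1. ]
tcp [ 0.5282 -0.3629  0.1119] jaw -77.1 tilt [-0.079 -0.032]
px [332. 245.] xy [ 525.5 -363.5] sz [52. 52.] z 0.058 delta cm [-0.27 -0.06]
```

View pics/w15.png

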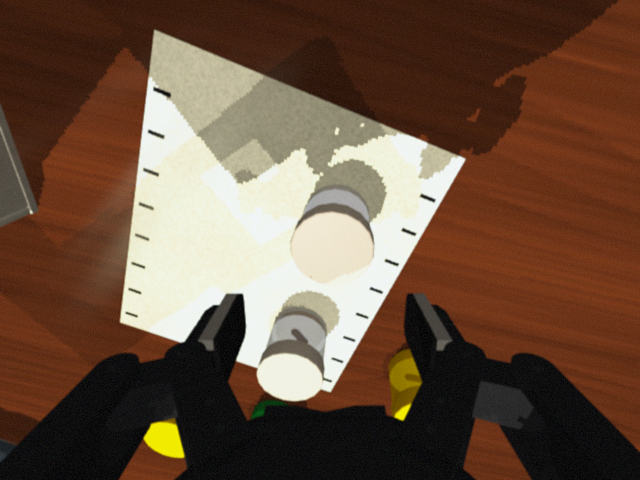

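Call:
jog_arm --pt "-0.3 0 -2 0 40" --pt "-0.2 0 -2 0 40" --pt "-0.1 0 -2 0 40" --pt "0 0 -1.3 0 40" --pt "0 0 0 0 40"

```text
t: 24.68
tcp_pos: [0.5255, -0.3665, 0.0418]
tool_rot: [0.99, 0.111, -0.076, -0.028]
force: [0.0, -0.3, 0.1]
finger_gap: 0.846
```

```bash
python3 -c "
from h import *
st();near('w16')"
```

```text
t 24.68 tcp [ 0.5255 -0.3665  0.0418] jaw -77.2 toolz [-0.156  0.038 -0.987] q [-0.75  0.84  1.39 -0.09  1.05  0.65] F [ 0.  -0.3  0.1]
tcp [ 0.5255 -0.3665  0.0418] jaw -77.2 tilt [-0.076 -0.028]
px [316. 312.] xy [ 525.8 -363.7] sz [53. 52.] z 0.058 delta cm [0.02 0.29]
px [229. 318.] xy [ 522.1 -331. ] sz [24. 15.] z 0.069 delta cm [-0.34  3.55]
px [423. 323.] xy [ 539.3 -404.1] sz [15. 25.] z 0.068 delta cm [ 1.38 -3.76]
```

View pics/w16.png

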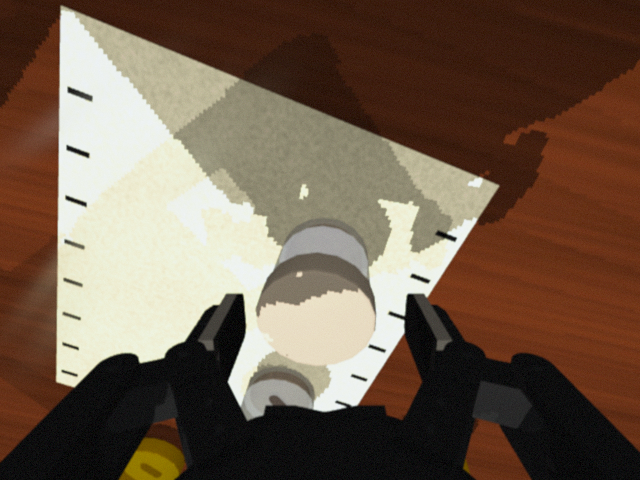

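Jar 1 at (316,312) sits between the fingers. Final adjustment, then close.

Call:
jog_arm --pt "-0.3 0.3 -0.8 0 40" --pt "0 0.1 -0.4 0 40" --pt "0 0 0 0 255" --pt "0 0 0 0 255" --pt "0 0 0 0 255" --pt "0 0 0 0 255" --pt "0 0 0 0 255"

```text
t: 25.32
tcp_pos: [0.5259, -0.3648, 0.0355]
tool_rot: [0.991, 0.112, -0.072, -0.023]
force: [-1.0, 0.3, -1.2]
finger_gap: 0.599
```

Call:
jog_arm --pt "0 0 1.5 0 255" --pt "0 0 3 0 255" --pt "0 0 3 0 255" --pt "0 0 3 0 255" --pt "0 1 2.5 0 255" --pt "-0.2 3.5 0.5 -0.5 255" --pt "-0.2 3.5 0 -0.5 255" --pt "-0.2 3.5 0 -0.5 255" --pt "-0.2 3.5 0 -0.5 255" --pt "-0.2 3.5 0 0 255"

```text
t: 26.15
tcp_pos: [0.5167, -0.1839, 0.1875]
tool_rot: [0.994, 0.088, -0.065, -0.018]
force: [-0.4, 0.7, -1.4]
finger_gap: 0.603
```

Call:
jog_arm --pt "-0.2 3.5 0 0 255" --pt "-0.2 3.5 0 0 255" --pt "-0.1 3 0 0 255" --pt "0 2 0 0 255" --pt "0 0 0 0 255"

```text
t: 26.57
tcp_pos: [0.509, -0.052, 0.1945]
tool_rot: [0.994, 0.09, -0.062, -0.018]
force: [0.1, 1.2, -0.8]
finger_gap: 0.605
```

```bash
python3 -c "
from h import *
st();near('w17')"
```

```text
t 26.57 tcp [ 0.509  -0.052   0.1945] jaw -79.7 toolz [-0.127  0.025 -0.992] q [-0.31  0.48  1.66 -0.02  1.13  1.09] F [ 0.1  1.2 -0.8]
tcp [ 0.509  -0.052   0.1945] jaw -79.7 tilt [-0.062 -0.018]
px [405. 144.] xy [563.8 -99.9] sz [192.  21.] z 0.067 delta cm [ 5.48 -4.79]
px [319. 100.] xy [586.1 -28.2] sz [52. 52.] z 0.064 delta cm [7.7  2.37]
```

View pics/w17.png

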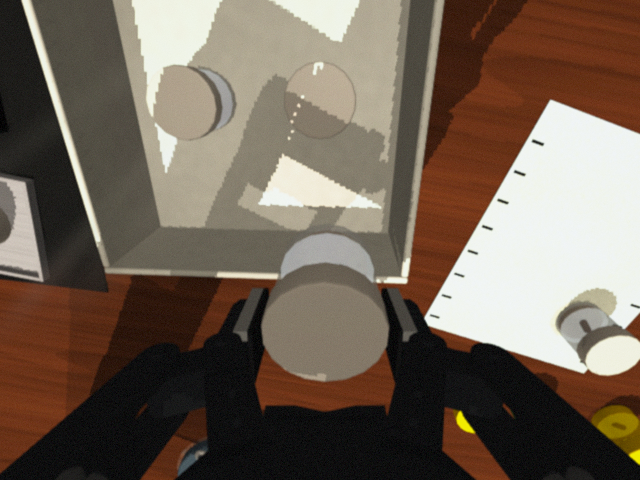

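Call:
jog_arm --pt "0 0.3 -1 0 255" --pt "0 0.2 -3 0 255" --pt "0 0 -3 0 255" --pt "0 0 -3 0 255" --pt "0 0 -2 0 255" --pt "0 0 -1 0 255" --pt "0 0 0 0 255"

```text
t: 27.2
tcp_pos: [0.5147, -0.0565, 0.0618]
tool_rot: [0.995, 0.087, -0.054, -0.013]
force: [-0.7, -0.4, -0.9]
finger_gap: 0.602
```

Call:
jog_arm --pt "-0.4 1.1 -0.7 0 255" --pt "0 0 -0.8 0 255" --pt "0 0 0 0 255"

```text
t: 27.45
tcp_pos: [0.5113, -0.0473, 0.0454]
tool_rot: [0.995, 0.085, -0.054, -0.013]
force: [0.1, 0.5, -1.5]
finger_gap: 0.597
```

Call:
jog_arm --pt "0 0 -0.3 0 255" --pt "0 0 0 0 255" --pt "0 0 0 0 60" --pt "0 0 0 0 60" --pt "0 0 0 0 60" --pt "0 0 1 0 60" --pt "0 0 3 0 60" --pt "0 0 3 0 60" --pt "0 0 3 0 60" --pt "0 0 2 0 60"

```text
t: 28.28
tcp_pos: [0.5071, -0.0414, 0.1683]
tool_rot: [0.995, 0.084, -0.058, -0.018]
force: [0.8, -1.2, 0.5]
finger_gap: 0.765
```

```bash
python3 -c "
from h import *
st();near('w18',r=.15);jars('t18')"
```

```text
t 28.28 tcp [ 0.5071 -0.0414  0.1683] jaw -80.4 toolz [-0.118  0.025 -0.993] q [-0.3   0.51  1.7  -0.01  1.05  1.11] F [ 0.8 -1.2  0.5]
tcp [ 0.5071 -0.0414  0.1683] jaw -80.4 tilt [-0.058 -0.018]
px [209. 174.] xy [543.7  18. ] sz [190. 241.] z 0.067 delta cm [3.66 5.94]
px [331. 104.] xy [586.2 -28. ] sz [52. 52.] z 0.064 delta cm [7.91 1.34]
px [182. 108.] xy [566.3  72.7] sz [52. 52.] z 0.064 delta cm [ 5.92 11.41]
px [340. 209.] xy [513.8 -47.2] sz [52. 52.] z 0.064 delta cm [ 0.67 -0.58]
t18 px [256. 196.] n 159 xy [601. 123.] z 0.062 box [75. 84.]
t18 px [428. 277.] n 304 xy [ 406. -357.] z 0.056 box [-210. -346.]
t18 px [ 15. 365.] n 325 xy [150. 738.] z 0.059 box [-279.  775.]
t18 px [ 38. 366.] n 320 xy [150. 678.] z 0.06 box [-289.  716.]
```

View pics/w18.png

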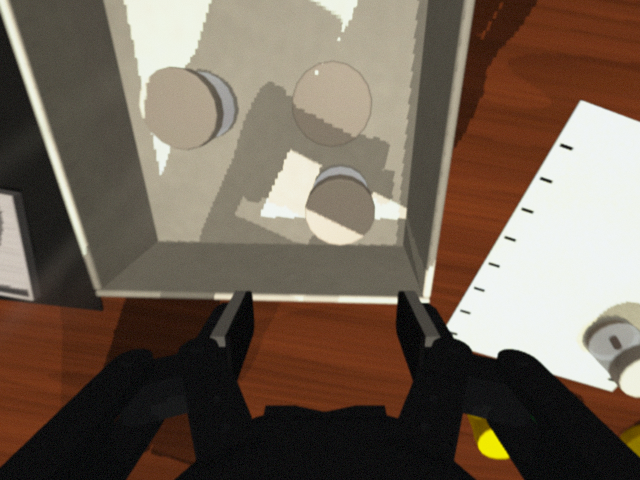

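Three jars are in and upright; the last is still at (0.406,-0.357).

Call:
jog_arm --pt "-0.8 -1.5 0.5 0 40" --pt "-1.1 -3.5 0 0 40" --pt "-1.1 -3.5 0 0 40" --pt "-1.1 -3.5 0 0 40" --pt "-1.1 -3.5 0 0 40" --pt "-1.1 -3.5 0 0 40" --pt "-1.1 -3.5 0 0 40" --pt "-1.1 -3.5 0 0 40" --pt "-1.1 -3 0 0 40" --pt "0 0 0 0 40"

```text
t: 29.22
tcp_pos: [0.4075, -0.3463, 0.1788]
tool_rot: [0.995, 0.087, -0.05, -0.011]
force: [1.0, 0.3, -0.2]
finger_gap: 0.845
```

```bash
python3 -c "
from h import *
st();near('w19',r=.15)"
```

```text
t 29.22 tcp [ 0.4075 -0.3463  0.1788] jaw -80.0 toolz [-0.102  0.014 -0.995] q [-0.87  0.51  1.65 -0.08  1.06  0.56] F [ 1.   0.3 -0.2]
tcp [ 0.4075 -0.3463  0.1788] jaw -80.0 tilt [-0.05  -0.011]
px [342. 215.] xy [ 406.2 -357.3] sz [52. 52.] z 0.058 delta cm [-0.13 -1.1 ]
px [472. 256.] xy [ 389.8 -472.7] sz [52. 52.] z 0.058 delta cm [ -1.77 -12.64]
px [312. 339.] xy [ 275.1 -353.4] sz [53. 52.] z 0.058 delta cm [-13.24  -0.7 ]
```

Call:
jog_arm --pt "-0.2 -0.5 -1.5 0 40" --pt "-0.1 -0.3 -2.5 0 40" --pt "0 0 -2.5 0 40" --pt "0 0 -2.5 0 40" --pt "0 0 -1.5 0 40" --pt "0 0 0 0 40"

```text
t: 29.77
tcp_pos: [0.405, -0.3479, 0.0715]
tool_rot: [0.995, 0.086, -0.049, -0.012]
force: [0.6, 0.9, 0.1]
finger_gap: 0.841
```

```bash
python3 -c "
from h import *
st();near('w20',r=.1)"
```

```text
t 29.77 tcp [ 0.405  -0.3479  0.0715] jaw -80.1 toolz [-0.1    0.016 -0.995] q [-0.88  0.68  1.72 -0.09  0.82  0.58] F [0.6 0.9 0.1]
tcp [ 0.405  -0.3479  0.0715] jaw -80.1 tilt [-0.049 -0.012]
px [343. 280.] xy [ 406.4 -357. ] sz [52. 53.] z 0.058 delta cm [ 0.13 -0.91]
```

Call:
jog_arm --pt "0 -0.9 -0.3 0 40" --pt "0 0 -0.5 0 40" --pt "0 0 -0.5 0 40"

```text
t: 30.07
tcp_pos: [0.4074, -0.3576, 0.0618]
tool_rot: [0.995, 0.087, -0.048, -0.01]
force: [-0.2, -0.3, 0.0]
finger_gap: 0.847
```

```bash
python3 -c "
from h import *
st();near('w21',r=.1)"
```

```text
t 30.07 tcp [ 0.4074 -0.3576  0.0618] jaw -80.0 toolz [-0.097  0.012 -0.995] q [-0.89  0.7   1.71 -0.09  0.81  0.57] F [-0.2 -0.3  0. ]
tcp [ 0.4074 -0.3576  0.0618] jaw -80.0 tilt [-0.048 -0.01 ]
px [323. 291.] xy [ 406.3 -357.4] sz [53. 52.] z 0.058 delta cm [-0.11  0.02]
```

View pics/w21.png

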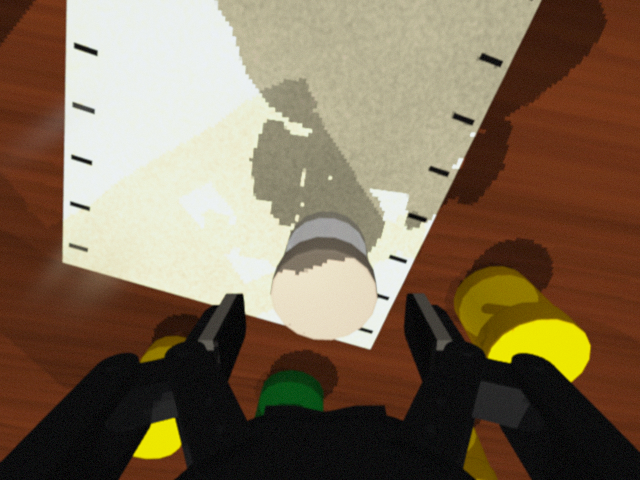

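Jar 3 is centred at (323,291). Down and grip.

Call:
jog_arm --pt "-0.2 0 -1.2 0 40" --pt "-0.1 0.1 -1.2 0 40" --pt "0 0 -0.5 0 40" --pt "0 0 0 0 255" --pt "0 0 0 0 255" --pt "0 0 0 0 255" --pt "0 0 0 0 255" --pt "0 0 0 0 255"

```text
t: 30.78
tcp_pos: [0.4068, -0.3595, 0.0356]
tool_rot: [0.995, 0.087, -0.045, -0.006]
force: [0.3, 1.1, -0.8]
finger_gap: 0.605
```

Call:
jog_arm --pt "0 0 1.5 0 255" --pt "0 0 3 0 255" --pt "0 0 3 0 255" --pt "0 0 3 0 255" --pt "0.2 1 3 0 255" --pt "0.7 3.5 0.8 0 255" --pt "0.7 3.5 0 0 255" --pt "0.7 3.5 0 0 255" --pt "0.7 3.5 0 0 255" --pt "0.7 3.5 0 0 255"

```text
t: 31.62
tcp_pos: [0.4454, -0.1773, 0.1883]
tool_rot: [0.996, 0.081, -0.04, -0.001]
force: [0.6, -0.2, -0.3]
finger_gap: 0.604
```

Call:
jog_arm --pt "0.7 3.5 0 0 255" --pt "0.7 3.5 0 0 255" --pt "0.7 3.5 0 0 255" --pt "0.7 3.5 0 0 255" --pt "0.7 3.5 0 0 255" --pt "0.7 3.5 0 0 255" --pt "0.5 2 0 0 255" --pt "0 0 0 0 255"

```text
t: 32.28
tcp_pos: [0.4927, 0.0702, 0.1915]
tool_rot: [0.996, 0.083, -0.036, -0.001]
force: [0.4, -0.8, -2.2]
finger_gap: 0.599
```

```bash
python3 -c "
from h import *
st();near('w22',r=.2)"
```

```text
t 32.28 tcp [0.4927 0.0702 0.1915] jaw -80.5 toolz [-0.073 -0.004 -0.997] q [-0.08  0.44  1.74 -0.01  1.03  1.33] F [ 0.4 -0.8 -2.2]
tcp [0.4927 0.0702 0.1915] jaw -80.5 tilt [-0.036 -0.001]
px [250. 143.] xy [532.  128.3] sz [203.  17.] z 0.067 delta cm [3.93 5.81]
px [535. 165.] xy [534.6 -82.7] sz [116. 245.] z 0.067 delta cm [  4.19 -15.29]
px [475. 116.] xy [586.2 -27.5] sz [52. 52.] z 0.064 delta cm [ 9.35 -9.77]
px [338. 120.] xy [566.4  73.1] sz [52. 52.] z 0.064 delta cm [7.36 0.29]
px [468. 211.] xy [513.8 -46.5] sz [52. 52.] z 0.064 delta cm [  2.11 -11.67]
```

View pics/w22.png

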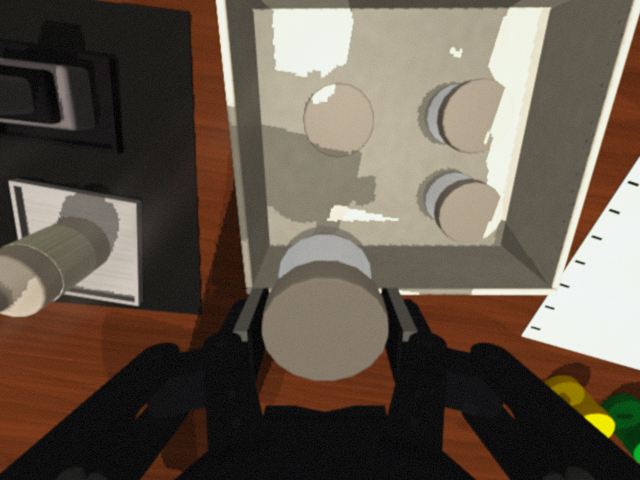

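Call:
jog_arm --pt "0 -0.3 -1 0 255" --pt "0 -0.3 -3 0 255" --pt "0 0 -3 0 255" --pt "0 0 -3 0 255" --pt "0 0 -2 0 255" --pt "0 0 -1 0 255" --pt "0 0 0 0 255"

```text
t: 32.92
tcp_pos: [0.494, 0.0559, 0.06]
tool_rot: [0.996, 0.082, -0.032, 0.002]
force: [-0.0, -0.7, -1.0]
finger_gap: 0.603
```

Call:
jog_arm --pt "-0.3 0.7 -0.8 0 255" --pt "0 0 -0.6 0 255" --pt "0 0 0 0 255"

```text
t: 33.17
tcp_pos: [0.4913, 0.0609, 0.0458]
tool_rot: [0.996, 0.08, -0.032, 0.002]
force: [0.6, 1.2, -1.1]
finger_gap: 0.602
```

Call:
jog_arm --pt "0 0 -0.3 0 255" --pt "0 0 0 0 255" --pt "0 0 0 0 60" --pt "0 0 0 0 60" --pt "0 0 0 0 60" --pt "0 0 1 0 60" --pt "0 0 3 0 60" --pt "0 0 3 0 60" --pt "0 0 3 0 60" --pt "0 0 2 0 60"

```text
t: 34.0
tcp_pos: [0.4897, 0.0611, 0.1685]
tool_rot: [0.996, 0.081, -0.034, 0.002]
force: [1.1, 0.4, -0.6]
finger_gap: 0.762
```

```bash
python3 -c "
from h import *
st();near('w23',r=.2)"
```

```text
t 34.0 tcp [0.4897 0.0611 0.1685] jaw -80.7 toolz [-0.067 -0.01  -0.998] q [-0.09  0.47  1.77 -0.02  0.96  1.33] F [ 1.1  0.4 -0.6]
tcp [0.4897 0.0611 0.1685] jaw -80.7 tilt [-0.034  0.002]
px [447. 177.] xy [546.2  17.4] sz [194. 241.] z 0.067 delta cm [ 5.65 -4.38]
px [475. 110.] xy [586.  -27.6] sz [52. 52.] z 0.064 delta cm [ 9.63 -8.87]
px [325. 116.] xy [566.2  73.2] sz [52. 52.] z 0.064 delta cm [7.65 1.2 ]
px [468. 214.] xy [513.9 -46.7] sz [52. 52.] z 0.064 delta cm [  2.42 -10.78]
px [326. 217.] xy [493.5  60.8] sz [52. 52.] z 0.064 delta cm [ 0.38 -0.03]
```

View pics/w23.png

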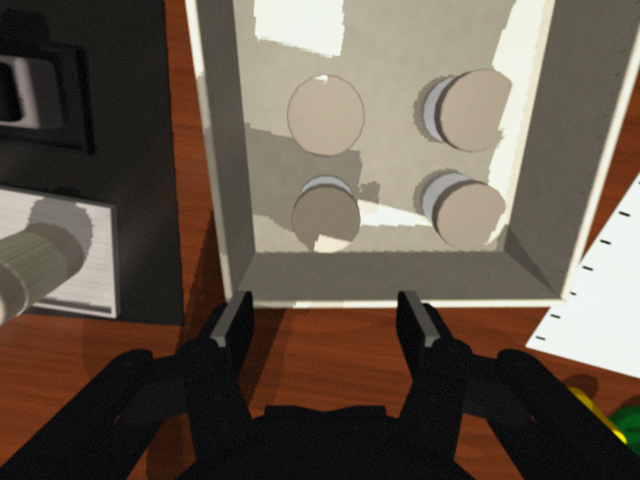

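All four jars stand upright in the box: wrist depth puts every cap top at z 0.064. Next I'll raise above the lid edge and reach over it.

Call:
jog_arm --pt "0 0 2 0 255" --pt "0 0 3.5 0 255" --pt "0 0 3.5 0 255" --pt "0 0 3.5 0 255" --pt "0 0 3.5 0 255" --pt "0 0 3.5 0 255" --pt "0 0 2 0 255" --pt "0 0 0 0 255"

```text
t: 34.72
tcp_pos: [0.4863, 0.062, 0.4057]
tool_rot: [0.996, 0.081, -0.025, 0.004]
force: [0.1, 0.2, 0.4]
finger_gap: -0.001
```

```bash
python3 -c "
from h import *
st();s=shot('top','t24');W=cloud(s)
w=W[240:310,150:220].reshape(-1,3);w=w[(w[:,2]>.135)&(w[:,2]<.17)]
print('cap',cv2.minAreaRect((w[:,:2]*1000).astype(np.float32)),w[:,2].mean())
w=W[130:205,215:345].reshape(-1,3);b=w2b(w);m=(w[:,2]>.12)&(w[:,2]<.33)&(b[:,0]>.09)
p=np.polyfit(w[m,2],b[m,0],1);print(p,w[m,2].max())
"
```

```text
t 34.72 tcp [0.4863 0.062  0.4057] jaw -80.7 toolz [-0.05  -0.011 -0.999] q [-0.09  0.19  1.47 -0.02  1.53  1.32] F [0.1 0.2 0.4]
cap ((399.5025634765625, 312.0823974609375), (30.519187927246094, 31.61311912536621), 2.421926259994507) 0.1514326591911029
[0.01498802 0.10659668] 0.3189093182010865
```

View pics/t24.png

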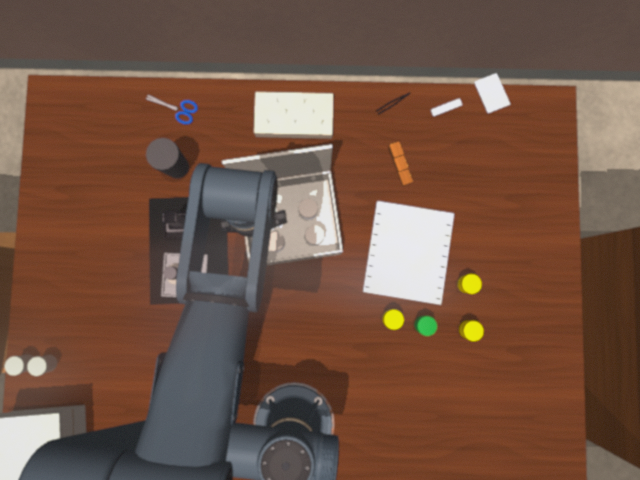

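The sheet is empty, the lid is still upright and the bottle is in the tray. Moving over the lid.

Call:
jog_arm --pt "2 -0.2 0 0 255" --pt "3.5 -0.2 0 0 255" --pt "3.5 -0.2 0 0 255" --pt "3.5 -0.2 0 0 255" --pt "3.5 -0.2 0 0 255" --pt "3.5 -0.2 0 0 255" --pt "3 -0.2 0 0 255" --pt "1 0 0 0 255" --pt "0 0 0 0 255"

```text
t: 35.52
tcp_pos: [0.7191, 0.0488, 0.3858]
tool_rot: [0.996, 0.082, -0.042, 0.001]
force: [0.1, -0.5, 0.2]
finger_gap: -0.004
```

```bash
python3 -c "
from h import *
st()"
```

```text
t 35.52 tcp [0.7191 0.0488 0.3858] jaw -80.6 toolz [-0.083 -0.008 -0.997] q [-0.08  0.61  0.86 -0.02  1.75  1.32] F [ 0.1 -0.5  0.2]
```

Call:
jog_arm --pt "0.2 0 -1.5 0 255" --pt "0.2 0 -2.5 0 255" --pt "0.1 0 -2.5 0 255" --pt "0 0 -2 0 255" --pt "0 0 -1 0 255" --pt "0 0 0 0 255"

```text
t: 36.02
tcp_pos: [0.7156, 0.0494, 0.2772]
tool_rot: [0.995, 0.082, -0.051, -0.001]
force: [-0.8, 0.2, 0.5]
finger_gap: 0.001
```

```bash
python3 -c "
from h import *
st();s=shot('scene','s25');crop('s25',260,60,460,230,4)"
```

```text
t 36.02 tcp [0.7156 0.0494 0.2772] jaw -80.6 toolz [-0.102 -0.007 -0.995] q [-0.08  0.67  1.03 -0.02  1.55  1.33] F [-0.8  0.2  0.5]
```

View pics/s25_c.png

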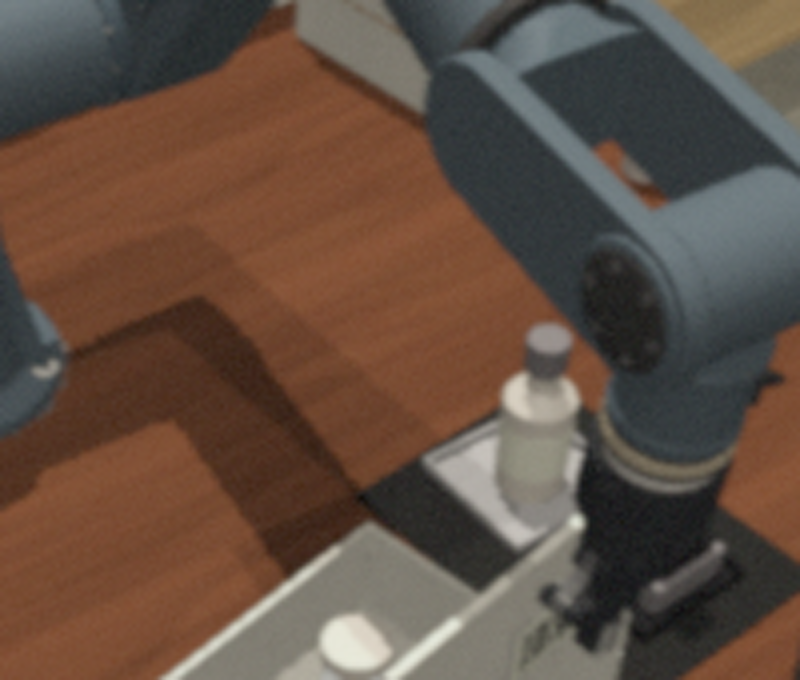

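Call:
jog_arm --pt "-0.8 -0.1 0 0 255" --pt "-0.8 -0.1 0 0 255" --pt "-0.8 -0.1 0 0 255" --pt "-0.8 -0.1 0 0 255" --pt "-0.8 -0.1 0 0 255" --pt "-0.8 -0.1 0 0 255"

```text
t: 36.57
tcp_pos: [0.6683, 0.0433, 0.2843]
tool_rot: [0.996, 0.082, -0.044, 0.0]
force: [1.4, -0.8, -1.6]
finger_gap: -0.003
```

```bash
cat >> h.py <<'E'
def lid(tag):
    st();s=shot('scene',tag);W=cloud(s);b=w2b(W);x=b[...,0];y=b[...,1];z=W[...,2]
    for sl in [(-.115,-.06),(.06,.12)]:
        m=(y>sl[0])&(y<sl[1])&(x>-.13)&(x<.14)&(z>.098)&(z<.335)
        r=np.hypot(.11-x,z-.094)
        m&=(r<.235)&(r>.03)
        if m.sum()<30: print(sl,"few",m.sum());continue
        a=np.arctan2(z[m]-.094,.11-x[m]);print(sl,m.sum(),"theta pct",np.round(np.percentile(a,[5,25,50,75,95]),2))
E
python3 -c "
from h import *
lid('s26')"
```

```text
t 36.57 tcp [0.6683 0.0433 0.2843] jaw -80.5 toolz [-0.088 -0.008 -0.996] q [-0.09  0.58  1.18 -0.02  1.47  1.31] F [ 1.4 -0.8 -1.6]
(-0.115, -0.06) 836 theta pct [1.54 1.55 1.57 1.61 1.73]
(0.06, 0.12) 579 theta pct [1.55 1.57 1.59 1.63 1.74]
```

Call:
jog_arm --pt "-0.9 -0.15 -0.1 0 255" --pt "-0.9 -0.15 -0.1 0 255" --pt "-0.9 -0.15 -0.1 0 255" --pt "-0.9 -0.15 -0.2 0 255" --pt "-0.9 -0.15 -0.3 0 255" --pt "-0.9 -0.15 -0.3 0 255"

```text
t: 37.12
tcp_pos: [0.6152, 0.0343, 0.2785]
tool_rot: [0.996, 0.082, -0.036, 0.001]
force: [1.0, 0.2, -0.3]
finger_gap: 0.001
```

```bash
python3 -c "
from h import *
lid('s27')"
```

```text
t 37.12 tcp [0.6152 0.0343 0.2785] jaw -80.5 toolz [-0.071 -0.007 -0.997] q [-0.12  0.5   1.35 -0.02  1.37  1.29] F [ 1.   0.2 -0.3]
(-0.115, -0.06) 1166 theta pct [1.26 1.28 1.3  1.34 1.47]
(0.06, 0.12) 929 theta pct [1.27 1.29 1.31 1.35 1.47]
```

Call:
jog_arm --pt "-1.0 -0.15 -0.4 0 255" --pt "-1.0 -0.15 -0.4 0 255" --pt "-1.0 -0.15 -0.5 0 255" --pt "-1.0 -0.15 -0.5 0 255" --pt "-1.0 -0.15 -0.6 0 255" --pt "-1.0 -0.15 -0.7 0 255" --pt "-0.9 -0.15 -0.8 0 255"

```text
t: 37.75
tcp_pos: [0.5493, 0.0233, 0.2448]
tool_rot: [0.996, 0.082, -0.026, 0.002]
force: [0.6, 0.1, 2.0]
finger_gap: -0.003
```

```bash
python3 -c "
from h import *
lid('s28')"
```

```text
t 37.75 tcp [0.5493 0.0233 0.2448] jaw -80.6 toolz [-0.052 -0.008 -0.999] q [-0.15  0.43  1.57 -0.02  1.19  1.26] F [0.6 0.1 2. ]
(-0.115, -0.06) 1413 theta pct [0.88 0.9  0.92 0.97 1.1 ]
(0.06, 0.12) 1182 theta pct [0.89 0.91 0.93 0.98 1.11]
```

Call:
jog_arm --pt "-0.9 -0.15 -0.8 0 255" --pt "-0.9 -0.15 -0.8 0 255" --pt "-0.8 -0.13 -0.9 0 255" --pt "-0.8 -0.13 -1.0 0 255" --pt "-0.7 -0.12 -1.0 0 255" --pt "-0.6 -0.1 -1.0 0 255" --pt "-0.6 -0.1 -1.1 0 255"

```text
t: 38.38
tcp_pos: [0.4989, 0.0144, 0.1824]
tool_rot: [0.996, 0.082, -0.021, 0.002]
force: [-0.3, 0.9, 0.5]
finger_gap: 0.001
```

```bash
python3 -c "
from h import *
lid('s29')"
```

```text
t 38.38 tcp [0.4989 0.0144 0.1824] jaw -80.6 toolz [-0.041 -0.008 -0.999] q [-0.19  0.45  1.77 -0.02  0.97  1.23] F [-0.3  0.9  0.5]
(-0.115, -0.06) 1400 theta pct [0.46 0.48 0.51 0.56 0.69]
(0.06, 0.12) 1205 theta pct [0.47 0.49 0.51 0.56 0.7 ]
```

Call:
jog_arm --pt "-0.5 -0.1 -1.0 0 255" --pt "-0.4 0 -1.0 0 255" --pt "-0.3 0 -1.0 0 255" --pt "-0.2 0 -1.0 0 255" --pt "-0.2 0 -1.0 0 255" --pt "0 0 -0.8 0 255"

```text
t: 38.93
tcp_pos: [0.4847, 0.0126, 0.1253]
tool_rot: [0.996, 0.082, -0.021, 0.003]
force: [-0.5, 0.3, 0.1]
finger_gap: -0.002
```

```bash
python3 -c "
from h import *
lid('s30')"
```

```text
t 38.93 tcp [0.4847 0.0126 0.1253] jaw -80.6 toolz [-0.04  -0.009 -0.999] q [-0.19  0.53  1.85 -0.02  0.8   1.23] F [-0.5  0.3  0.1]
(-0.115, -0.06) 1236 theta pct [0.16 0.18 0.2  0.25 0.38]
(0.06, 0.12) 1055 theta pct [0.16 0.18 0.21 0.26 0.39]
```

Call:
jog_arm --pt "0 0 -0.7 0 255" --pt "0 0 -0.6 0 255" --pt "0 0 -0.5 0 255" --pt "0 0 -0.3 0 255"

```text
t: 39.32
tcp_pos: [0.4866, 0.0124, 0.1028]
tool_rot: [0.996, 0.082, -0.02, 0.003]
force: [0.0, -0.9, 1.7]
finger_gap: -0.001
```

Call:
jog_arm --pt "0 0 -0.3 0 255" --pt "0 0 -0.3 0 255"

```text
t: 39.48
tcp_pos: [0.4867, 0.0123, 0.1022]
tool_rot: [0.996, 0.082, -0.02, 0.004]
force: [-8.2, 0.7, 37.7]
finger_gap: 0.003
```

Firm stop at z 0.102, which is the shut height. Backing off and checking.

Call:
jog_arm --pt "0 0 1 0 255" --pt "0 0 2.5 0 255" --pt "0 0 3.5 0 255" --pt "0 0 3.5 0 255" --pt "0 0 3.5 0 255" --pt "0 0 2 0 255"

```text
t: 39.98
tcp_pos: [0.4846, 0.0129, 0.2667]
tool_rot: [0.996, 0.082, -0.023, 0.003]
force: [0.5, -0.0, -0.4]
finger_gap: -0.001
```

```bash
python3 -c "
from h import *
st();s=shot('wrist','w31');W=cloud(s);b=w2b(W)
m=(abs(b[...,0]+.03)<.07)&(abs(b[...,1])<.11)&(W[...,2]>.08)&(W[...,2]<.14)
A=np.c_[b[m],np.ones(m.sum())];print('lid plane',np.linalg.lstsq(A,W[m][:,2],rcond=None)[0],m.sum())
s=shot('top','t31');crop('t31',140,140,350,310,3.8)
"
```

```text
t 39.98 tcp [0.4846 0.0129 0.2667] jaw -80.6 toolz [-0.045 -0.009 -0.999] q [-0.19  0.31  1.7  -0.02  1.17  1.22] F [ 0.5 -0.  -0.4]
lid plane [-0.00117271  0.00098445  0.10289137] 40017
```

View pics/w31.png

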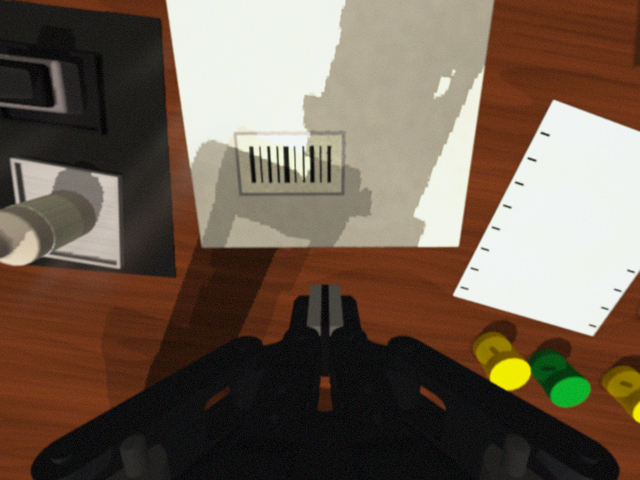

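View pics/t31_c.png

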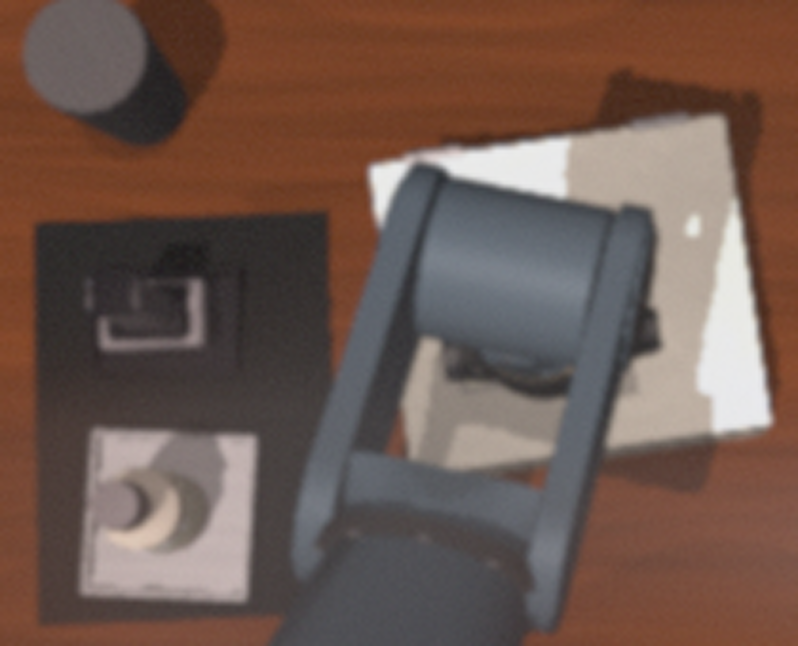

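The lid is flat (plane slope about 0.001), and the label shows at (290,163) in the wrist view. On to the scanner, opening the jaws and turning them to lie along x.

Call:
jog_arm --pt "0.5 2 0 7 0" --pt "0.5 3 0 7 0" --pt "0.5 3 0 7 0" --pt "0.5 3 0 7 0" --pt "0.5 3 0 7 0" --pt "0.5 3 0 7 0" --pt "0.5 3 0 7 0" --pt "0.5 3 0 7 0" --pt "0.5 3 0 7 0" --pt "0.5 3 0 7 0"

```text
t: 40.92
tcp_pos: [0.5331, 0.3085, 0.2553]
tool_rot: [0.761, 0.649, -0.021, 0.015]
force: [0.2, -0.2, -0.2]
finger_gap: 1.001
```

Call:
jog_arm --pt "0.3 1.5 0 7 0" --pt "0.2 0.5 0 5 0" --pt "0 0 0 0 0" --pt "0 0 0 0 0"

```text
t: 41.25
tcp_pos: [0.5355, 0.3365, 0.2469]
tool_rot: [0.682, 0.731, -0.022, 0.014]
force: [0.0, -0.8, -0.4]
finger_gap: 0.997
```

```bash
python3 -c "
from h import *
st();near('w32',r=.15,z0=.125,z1=.15)
s=np.load('pics/w32.npz');W=cloud(s);d=np.hypot(W[...,0]-.544,W[...,1]-.326)
for a,b in [(.02,.042)]:
    w=W[(d<.05)&(W[...,2]>a)&(W[...,2]<b)];print(cv2.minAreaRect((w[:,:2]*1000).astype(np.float32)),len(w))
"
```

```text
t 41.25 tcp [0.5355 0.3365 0.2469] jaw 3.9 toolz [-0.009 -0.051 -0.999] q [ 0.41  0.54  1.37 -0.05  1.27  0.35] F [ 0.  -0.8 -0.4]
tcp [0.5355 0.3365 0.2469] jaw 3.9 tilt [-0.022  0.014]
px [337. 233.] xy [543.7 327.9] sz [28. 34.] z 0.136 delta cm [ 0.82 -0.86]
((543.6878662109375, 327.9217224121094), (49.63624954223633, 75.23184967041016), 3.294128656387329) 1014
```

View pics/w32.png

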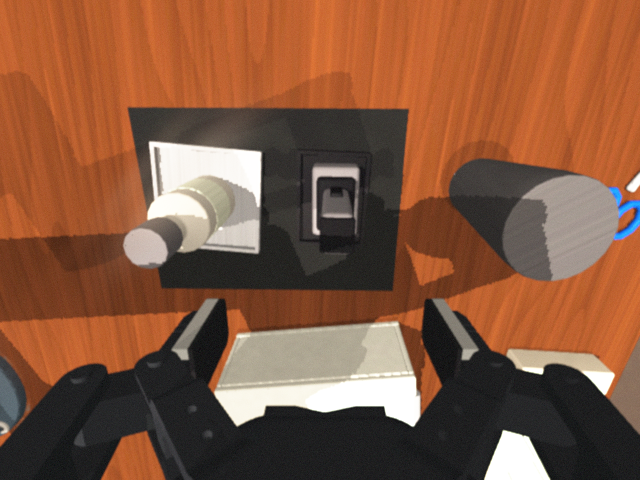

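```bash
python3 -c "
from h import *
s=np.load('pics/w32.npz')
c=np.array([ray(s,u,v,.012) for u,v in [(300,151),(371,150),(370,243),(301,241)]]);print(np.round(c,3),c.mean(0))
crop('w32',270,120,420,270,4)
"
```

```text
[[0.502 0.376 0.012]
 [0.579 0.383 0.012]
 [0.59  0.275 0.012]
 [0.508 0.272 0.012]] [0.54481363 0.32636732 0.012     ]
```

Call:
jog_arm --pt "0.5 -0.5 -1 0 0" --pt "0.3 -0.4 -2 0 0" --pt "0 0 -2 0 0" --pt "0 0 -1.5 0 0" --pt "0 0 0 0 0"

```text
t: 41.72
tcp_pos: [0.5449, 0.3205, 0.1773]
tool_rot: [0.687, 0.726, -0.023, 0.015]
force: [-0.5, 0.6, -0.7]
finger_gap: 0.999
```

```bash
python3 -c "
from h import *
st();near('w33',r=.15,z0=.125,z1=.145)
"
```

```text
t 41.72 tcp [0.5449 0.3205 0.1773] jaw 3.2 toolz [-0.01  -0.053 -0.999] q [ 0.38  0.61  1.44 -0.05  1.12  0.34] F [-0.5  0.6 -0.7]
tcp [0.5449 0.3205 0.1773] jaw 3.2 tilt [-0.023  0.015]
px [566. 206.] xy [678.9 356.6] sz [79. 29.] z 0.139 delta cm [13.4  3.6]
px [325. 246.] xy [543.5 328. ] sz [28. 34.] z 0.136 delta cm [-0.14  0.74]
px [ 98. 249.] xy [407.3 318.7] sz [18. 34.] z 0.139 delta cm [-13.76  -0.18]
```

View pics/w33.png

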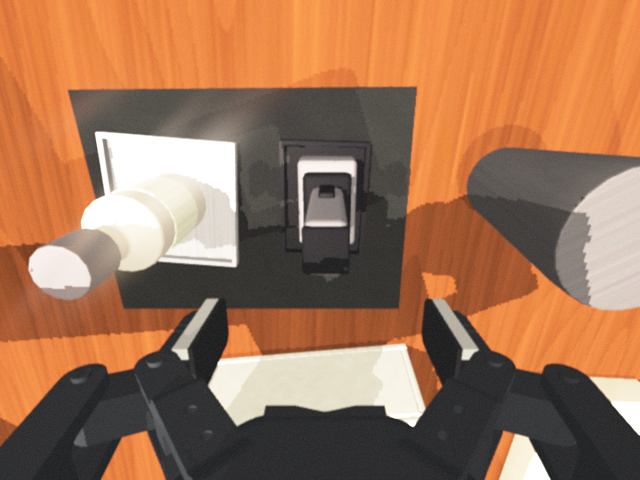

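Call:
jog_arm --pt "0 0.7 -1 0 0" --pt "0 0.1 -2 0 0" --pt "-0.1 0 -2 0 0" --pt "0 0 -2 0 0" --pt "0 0 -1 0 0" --pt "0 0 0 0 0"

```text
t: 42.27
tcp_pos: [0.5501, 0.3293, 0.0997]
tool_rot: [0.69, 0.723, -0.016, 0.018]
force: [0.2, -0.1, 0.5]
finger_gap: 0.997
```

```bash
python3 -c "
from h import *
st();near('w34',r=.05,z0=.125,z1=.145)
"
```

```text
t 42.27 tcp [0.5501 0.3293 0.0997] jaw 2.7 toolz [ 0.004 -0.047 -0.999] q [ 0.39  0.72  1.48 -0.06  0.96  0.37] F [ 0.2 -0.1  0.5]
tcp [0.5501 0.3293 0.0997] jaw 2.7 tilt [-0.016  0.018]
px [309. 342.] xy [543.6 329.1] sz [28. 33.] z 0.136 delta cm [-0.65 -0.02]
px [200. 339.] xy [505.1 330.7] sz [15. 23.] z 0.139 delta cm [-4.5   0.14]
px [449. 339.] xy [593.4 334.3] sz [23. 14.] z 0.139 delta cm [4.33 0.5 ]
```

View pics/w34.png

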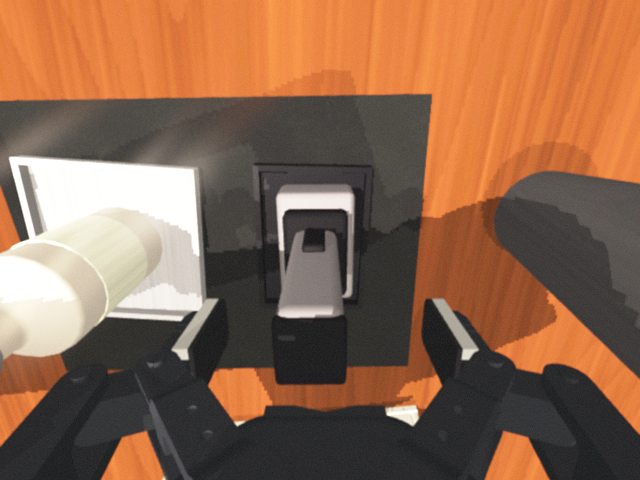

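Call:
jog_arm --pt "-0.7 0 -0.6 0 0" --pt "0 -0.1 -0.8 0 0" --pt "0 0 0 0 0"

```text
t: 42.57
tcp_pos: [0.5451, 0.3296, 0.0887]
tool_rot: [0.69, 0.723, -0.012, 0.019]
force: [-0.7, -0.2, 0.1]
finger_gap: 1.002
```

Call:
jog_arm --pt "-0.2 -0.1 -0.1 0 255" --pt "0 0 0 0 255" --pt "0 0 0 0 255" --pt "0 0 0 0 255" --pt "0 0 0 0 255" --pt "0 0 0 0 255" --pt "0 0 0 0 255" --pt "0 0 0 0 255" --squeeze 60

```text
t: 43.23
tcp_pos: [0.5442, 0.3292, 0.0901]
tool_rot: [0.69, 0.723, -0.01, 0.02]
force: [-0.0, 0.1, 0.1]
finger_gap: 0.297
```

```bash
python3 -c "
from h import *
st()"
```

```text
t 43.23 tcp [0.5442 0.3292 0.0901] jaw 2.7 toolz [ 0.015 -0.042 -0.999] q [ 0.39  0.72  1.51 -0.06  0.92  0.38] F [-0.   0.1  0.1]
```

Call:
jog_arm --pt "0 0 1.5 0 255" --pt "0 0 3 0 255" --pt "0 0 3 0 255" --pt "0 0 3 0 255" --pt "0 0 3 0 255" --pt "0 0 3 0 255" --pt "0 -1 2 0 255" --pt "-0.2 -2.5 0.5 1 255" --pt "-0.3 -2.5 0 1 255" --pt "-0.3 -2.5 0 1 255"

```text
t: 44.07
tcp_pos: [0.5301, 0.2442, 0.2825]
tool_rot: [0.668, 0.744, -0.014, 0.018]
force: [0.5, -2.0, -2.9]
finger_gap: 0.297
```

```bash
python3 -c "
from h import *
st();s=shot('scene','s35');crop('s35',260,60,460,230,4)"
```

```text
t 44.07 tcp [0.5301 0.2442 0.2825] jaw 6.2 toolz [ 0.007 -0.044 -0.999] q [ 0.26  0.42  1.47 -0.05  1.25  0.17] F [ 0.5 -2.  -2.9]
```

View pics/s35_c.png

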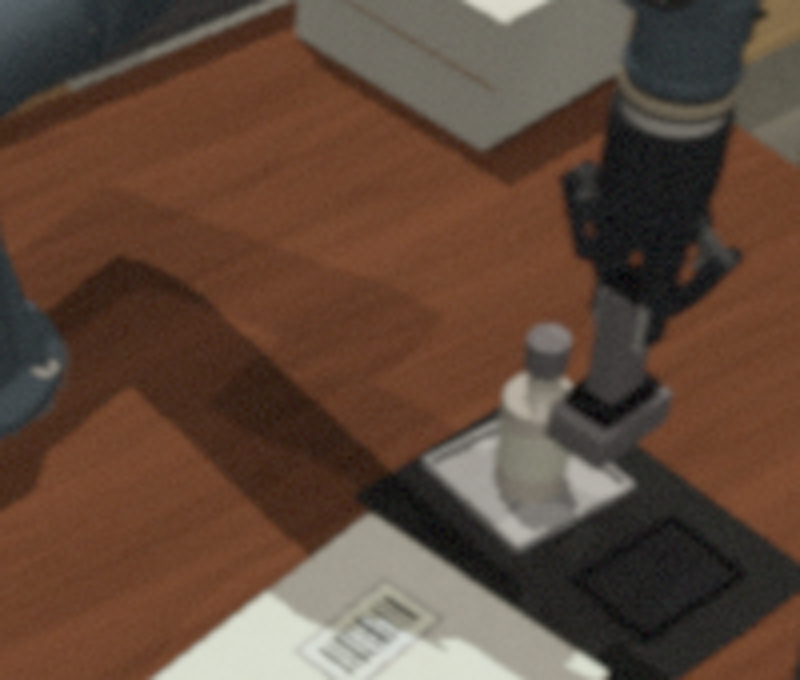

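```bash
python3 -c "
from h import *
s=np.load('pics/s35.npz')
print('label',ray(s,370/4+260-.4,635/4+60-.4,.102),'dock',ray(s,660/4+260-.4,578/4+60-.4,.012))
s=np.load('pics/w31.npz');print('label wrist',ray(s,290,163,.102), b2w(-.03,.035))
s=np.load('pics/t5.npz')
"
```

```text
label [0.51965221 0.05019941 0.102     ] dock [0.54818493 0.31909205 0.012     ]
label wrist [0.51932219 0.04915503 0.102     ] [0.51958321 0.0484068 ]
```

Call:
jog_arm --pt "-0.1 -3 0 1 255" --pt "-0.1 -3 0 1 255" --pt "-0.1 -3 0 0 255" --pt "-0.1 -3 0 0 255" --pt "-0.1 -2.5 0 0 255" --pt "0 -1.5 0 0 255" --pt "0 0 0 0 255" --pt "0 0 0 0 255"

```text
t: 44.78
tcp_pos: [0.519, 0.0712, 0.2794]
tool_rot: [0.656, 0.755, -0.019, 0.016]
force: [0.1, 0.1, -3.2]
finger_gap: 0.289
```

```bash
python3 -c "
from h import *
st()"
```

```text
t 44.78 tcp [0.519  0.0712 0.2794] jaw 8.0 toolz [-0.001 -0.049 -0.999] q [-0.05  0.34  1.62 -0.05  1.18 -0.17] F [ 0.1  0.1 -3.2]
```

Call:
jog_arm --pt "0 -1.2 0 0.5 255" --pt "0 -0.7 0 0 255" --pt "0 0 0 0 255" --pt "0 0 0 0 255"

```text
t: 45.12
tcp_pos: [0.5183, 0.0548, 0.2784]
tool_rot: [0.652, 0.758, -0.019, 0.014]
force: [0.4, 0.9, -2.8]
finger_gap: 0.297
```

```bash
python3 -c "
from h import *
st();s=shot('scene','s36');crop('s36',260,60,460,230,4)"
```

```text
t 45.12 tcp [0.5183 0.0548 0.2784] jaw 8.6 toolz [-0.003 -0.046 -0.999] q [-0.08  0.33  1.63 -0.05  1.18 -0.21] F [ 0.4  0.9 -2.8]
```

View pics/s36_c.png

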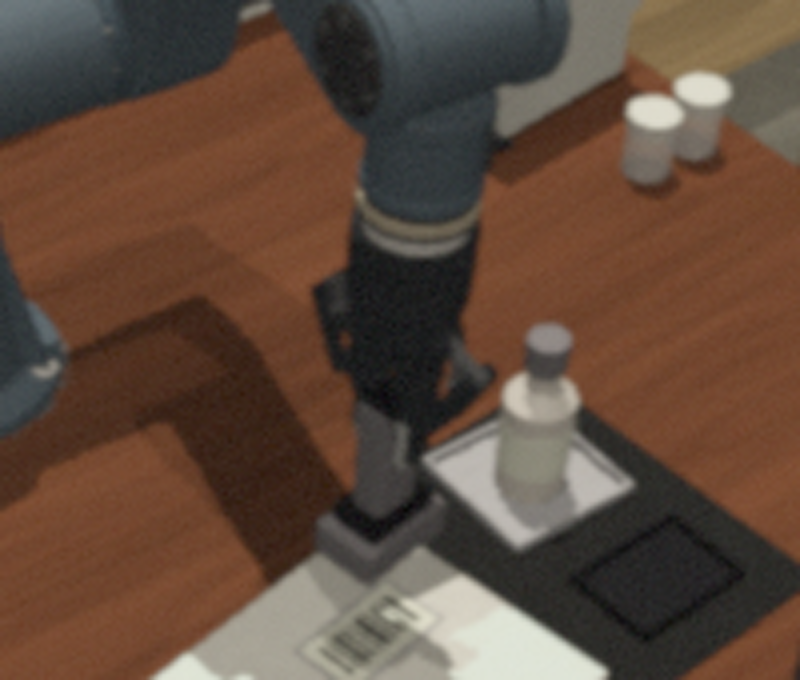

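The scanner hangs upright over the label. A small trim, then I hold for about 2 s.

Call:
jog_arm --pt "0.1 -0.4 0 0 255" --pt "0 0 0 0 255" --pt "0 0 0 0 255" --pt "0 0 0 0 255" --pt "0 0 0 0 255" --pt "0 0 0 0 255" --pt "0 0 0 0 255" --pt "0 0 0 0 255" --pt "0 0 0 0 255" --pt "0 0 0 0 255"

```text
t: 46.0
tcp_pos: [0.5194, 0.0534, 0.2783]
tool_rot: [0.651, 0.759, -0.018, 0.014]
force: [-0.0, 0.5, -2.5]
finger_gap: 0.296
```

Call:
jog_arm --pt "0 0 0 0 255" --pt "0 0 0 0 255" --pt "0 0 0 0 255" --pt "0 0 0 0 255" --pt "0 0 0 0 255" --pt "0 0 0 0 255" --pt "0 0 0 0 255" --pt "0 0 0 0 255" --pt "0 0 0 0 255" --pt "0 0 0 0 255"

```text
t: 46.83
tcp_pos: [0.5194, 0.0533, 0.2784]
tool_rot: [0.651, 0.759, -0.018, 0.014]
force: [-0.2, 0.5, -3.5]
finger_gap: 0.295
```

Call:
jog_arm --pt "0 0 0 0 255" --pt "0 0 0 0 255" --pt "0 0 0 0 255" --pt "0 0 0 0 255" --pt "0 0 0 0 255" --pt "0 0 0 0 255" --pt "0 0 0 0 255" --pt "0 0 0 0 255"

```text
t: 47.5
tcp_pos: [0.5193, 0.0533, 0.2784]
tool_rot: [0.651, 0.759, -0.018, 0.014]
force: [-0.4, 0.2, -2.2]
finger_gap: 0.299
```

```bash
python3 -c "
from h import *
st();s=shot('scene','s37');W=cloud(s);d=np.hypot(W[...,0]-.52,W[...,1]-.05)
m=(d<.06)&(W[...,2]>.17)&(W[...,2]<.228);w=W[m];print(len(w),cv2.minAreaRect((w[:,:2]*1000).astype(np.float32)),w[:,2].min())
n=np.load('pics/s37.npz')
m=(abs(w2b(W)[...,0])<.1)&(abs(w2b(W)[...,1])<.115)&(W[...,2]>.07)&(W[...,2]<.13)
A=np.c_[w2b(W[m]),np.ones(m.sum())];print('lid',np.linalg.lstsq(A,W[m][:,2],rcond=None)[0])"
```

```text
t 47.5 tcp [0.5193 0.0533 0.2784] jaw 8.8 toolz [-0.003 -0.045 -0.999] q [-0.09  0.34  1.63 -0.05  1.18 -0.22] F [-0.4  0.2 -2.2]
338 ((521.6227416992188, 51.58341598510742), (51.183929443359375, 79.2515640258789), 8.630389213562012) 0.19255412819265727
lid [-0.00164536  0.0003885   0.10343902]
```

Held for over 2 s with the nose about 3 mm off the label centre and 9 cm above it. Taking the scanner back to its cradle.

Call:
jog_arm --pt "0.1 1.5 0 0 255" --pt "0.3 3 0 -1 255" --pt "0.3 3 0 -1 255" --pt "0.3 3 0 -1 255" --pt "0.3 3 0 -1 255" --pt "0.3 3 0 -1 255" --pt "0.3 3 0 -1 255" --pt "0.3 3 0 0 255" --pt "0.2 2 0 0 255" --pt "0 0 0 0 255"

```text
t: 48.38
tcp_pos: [0.5442, 0.308, 0.278]
tool_rot: [0.694, 0.72, -0.018, 0.013]
force: [0.4, -0.8, -2.0]
finger_gap: 0.298
```

```bash
python3 -c "
from h import *
st()"
```

```text
t 48.38 tcp [0.5442 0.308  0.278 ] jaw 2.1 toolz [-0.007 -0.045 -0.999] q [ 0.36  0.49  1.36 -0.04  1.31  0.33] F [ 0.4 -0.8 -2. ]
```

Call:
jog_arm --pt "0 1.2 -1 0 255" --pt "0 0.6 -2.5 0 255" --pt "0 0 -3 0 255" --pt "0 0 -3 0 255" --pt "0 0 -2.5 0 255" --pt "0 0 -1 0 255" --pt "0 0 0 0 255"

```text
t: 48.97
tcp_pos: [0.5439, 0.3285, 0.1415]
tool_rot: [0.694, 0.72, -0.016, 0.014]
force: [0.0, 0.5, -1.6]
finger_gap: 0.297
```

```bash
python3 -c "
from h import *
st();shot('wrist','w38')"
```

```text
t 48.97 tcp [0.5439 0.3285 0.1415] jaw 2.1 toolz [-0.002 -0.043 -0.999] q [ 0.39  0.66  1.46 -0.04  1.04  0.37] F [ 0.   0.5 -1.6]
```

View pics/w38.png

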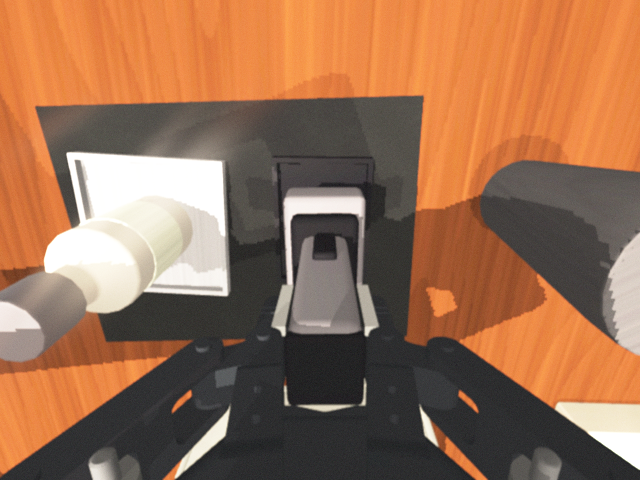

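Call:
jog_arm --pt "0 0 -1.2 0 255" --pt "0 0 -1.5 0 255" --pt "0 0 -1.2 0 255" --pt "0 0 -0.5 0 255" --pt "0 0 0 0 255"

```text
t: 49.43
tcp_pos: [0.5493, 0.3297, 0.1015]
tool_rot: [0.695, 0.719, -0.01, 0.017]
force: [-0.3, 0.5, -2.7]
finger_gap: 0.298
```

Call:
jog_arm --pt "-0.4 -0.2 -0.4 0 255" --pt "-0.1 0 -0.4 0 255" --pt "0 0 -0.1 0 255" --pt "0 0 0 0 255"

```text
t: 49.77
tcp_pos: [0.5453, 0.328, 0.0938]
tool_rot: [0.695, 0.719, -0.008, 0.018]
force: [0.5, -0.2, -3.0]
finger_gap: 0.301
```

Call:
jog_arm --pt "-0.1 0 -0.35 0 255" --pt "0 0 0 0 255"

```text
t: 49.93
tcp_pos: [0.5446, 0.3283, 0.0909]
tool_rot: [0.695, 0.719, -0.007, 0.018]
force: [-0.7, 0.1, -1.8]
finger_gap: 0.301
```

Within about 1 mm of the floor: release, then retreat.

Call:
jog_arm --pt "0 0 -0.1 0 255" --pt "0 0 0 0 150" --pt "0 0 0 0 0" --pt "0 0 0 0 0" --pt "0 0 0 0 0" --pt "0 0 0 0 0" --pt "0 0 0 0 0" --pt "0 0 0 0 0"

```text
t: 50.6
tcp_pos: [0.5471, 0.3294, 0.0926]
tool_rot: [0.695, 0.719, -0.004, 0.019]
force: [-0.1, -0.5, 1.0]
finger_gap: 1.005
```

Call:
jog_arm --pt "0 0 1.5 0 0" --pt "0 0 3 0 0" --pt "0 0 3 0 0" --pt "0 0 3 0 0" --pt "0 0 3 0 0" --pt "0 0 2 0 0" --pt "-0.5 -2 0 0 0" --pt "-0.5 -2 0 0 0" --pt "0 0 0 0 0" --pt "0 0 0 0 0"

```text
t: 51.43
tcp_pos: [0.5345, 0.2878, 0.2547]
tool_rot: [0.694, 0.719, -0.005, 0.019]
force: [0.3, 0.5, 0.5]
finger_gap: 1.002
```

```bash
python3 -c "
from h import *
st();near('w39',r=.15,z0=.125,z1=.145)
s=np.load('pics/w39.npz');W=cloud(s);d=np.hypot(W[...,0]-.544,W[...,1]-.326)
w=W[(d<.05)&(W[...,2]>.02)&(W[...,2]<.042)];print('nose',cv2.minAreaRect((w[:,:2]*1000).astype(np.float32)),len(w),np.percentile(w[:,2],95))
s=shot('top','t39');W=cloud(s)
w=W[240:310,150:220].reshape(-1,3);w=w[(w[:,2]>.135)&(w[:,2]<.17)]
print('cap',cv2.minAreaRect((w[:,:2]*1000).astype(np.float32)),w[:,2].mean())
s=shot('scene','s39');W=cloud(s)
m=(abs(w2b(W)[...,0])<.1)&(abs(w2b(W)[...,1])<.115)&(W[...,2]>.07)&(W[...,2]<.13)
A=np.c_[w2b(W[m]),np.ones(m.sum())];print('lid',np.linalg.lstsq(A,W[m][:,2],rcond=None)[0])
"
```

```text
t 51.43 tcp [0.5345 0.2878 0.2547] jaw 2.0 toolz [ 0.021 -0.033 -0.999] q [ 0.33  0.48  1.46 -0.04  1.2   0.31] F [0.3 0.5 0.5]
tcp [0.5345 0.2878 0.2547] jaw 2.0 tilt [-0.005  0.019]
px [339. 173.] xy [545.8 328.1] sz [28. 34.] z 0.136 delta cm [1.13 4.03]
nose ((545.3999633789062, 327.6618957519531), (49.94184875488281, 74.57438659667969), 1.9034370183944702) 853 0.0353149902397912
cap ((399.5020446777344, 312.6898193359375), (30.366724014282227, 33.45033264160156), 1.215175986289978) 0.15115102349400805
lid [-0.0005788   0.00098925  0.10349644]
```

View pics/w39.png

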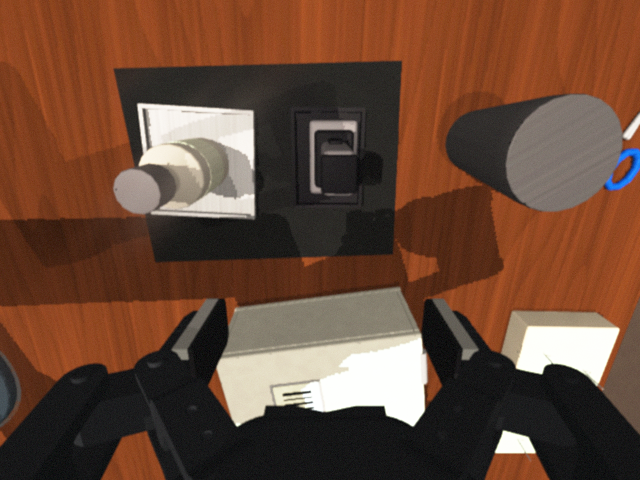

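View pics/s39.png

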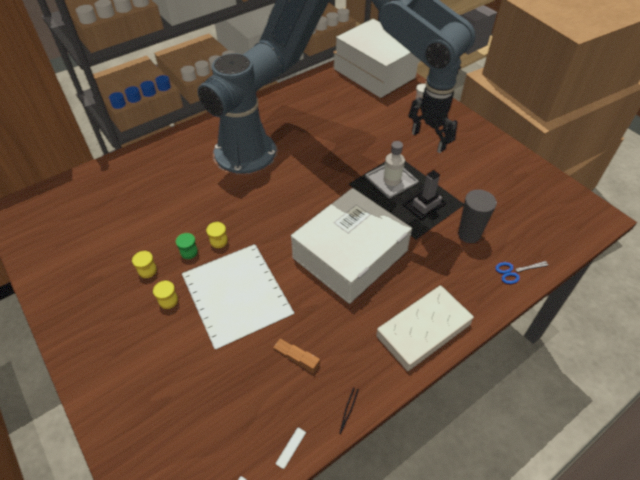

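Everything is in place: the lid is flat, the bottle is in the tray, the scanner is upright in its cradle with its top at z 0.136 as at the start, and the mug and block are untouched. The gripper is clear, so I'm handing in.

```bash
python3 -c "
from station import *
print(sign_off())"
```

```text
the job is handed in; nothing more can be done
None
```

The whole task is done and handed in at about 51 s of the 210 s allowed; the hand-in gives no verdict, so these are my own measurements.

- **Bottle:** it stands upright in the tray, within about 1 mm of my measured tray centre. While setting it down the wrist force briefly reached about 51 N, below the 120 N wrist limit. I took the 40 N limit to apply only to the arm and gripper body, not to a held object.
- **Jars:** all four were standing in the box, with every cap top at 64 mm, in the last view before the lid closed. None was seen to move while on the sheet.
- **Lid:** I pushed it shut slowly, at about 0.6–0.7 rad/s. It reads flat in the last view, with a slope of about 0.001 rad. The final push reached about 38 N before I backed off.
- **Scan:** the scanner was held still for more than 2 s, about 9 cm above the label. It was about 3 mm off the label's centre and 1° off its direction.
- **Scanner return:** it is back upright in the cradle, within a few mm of the centre, and its top is at the same height as at the start.
- **Mug and block:** they look unmoved in the final pictures, but I did not re-measure them.

Two things ran less cleanly. The tool drifted off vertical during the moves, by up to about 0.18 rad, and I corrected for this when gripping. A rough reading of the cradle from the scene camera differed from the wrist-camera one by about 8 mm; I relied on the wrist camera and the scanner's starting position.

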